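# Set a worn lever gauge on a gearbox shaft

## Robot

A 6-joint arm with a two-finger parallel gripper is mounted at the origin on the work surface. World frame = base frame: x ahead of the robot, y to its left, z up, the work surface at z = 0. Lengths are in m, angles in rad, forces in N, time in s.
With the tool pointing down it reaches from about 0.3 to 0.875 m from the base axis. Payload 6.4 kg.
Tool frame: the origin (TCP) lies midway between the tips of the shut fingers; the grasp point (between the pads) lies 19 mm behind it; z points along the fingers, y is the direction in which the jaws open and shut (so a half turn about z gives the same grasp; the last joint's range is limited). The gripper opens to 85 mm and grips with 20 to 120 N. Pads are 22 mm wide; open, the fingers measure 114 mm over their backs; the gripper's body (76 mm by 85 mm) begins 54 mm behind the grasp point. The pads swing forward as they close: fully open they stand 13 mm farther back than shut.
Start: joints at [1.041, 0.181, 1.607, -0, 1.354, -0.206], TCP at [0.183, 0.545, 0.231] pointing down, gripper open.
Joint ranges: [-2.99, 2.99], [-0.89, 2.07], [0.3, 2.58], [-1.14, 4.28], [0, 2.63], [-3.12, 3.12]. Speed limits (rad/s): [2.57, 2.57, 3.01, 3.14, 3.14, 3.14].

## Interface

Orientations are given as a unit quaternion [w, x, y, z].
In Python, from bench import get_obs, camera, hand_in gives the robot as it stands.
- The arm moves only by the tool drive_tool, never from a script. Its argument "deltas" is a list of rows, each a list of 2 entries, a list of its own where there are three numbers: the shift along the world's x, y, z in m, then the turn about the world's z in rad. A call has 1 to 10 rows; each row shifts and turns the pose as measured when the row begins; what a row does not reach is not made up. A row lasts 1/10 s, in which the tool goes at most 50 mm and 8.59 degrees, less where a joint would pass 70% of its speed; a pose out of reach is approached as far as the arm can. A call is refused whole if a number of a shift passes 0.05 or a number of a turn 0.15, either way. A call with a gripper value outside its range is refused whole. "gripper" is the opening, from 0 (shut) to 1 (fully open), set as the call begins (left out, the last holds). The fingers move at their own pace and stop on an object; the grip force is fixed at half the most. Time passes only in rows, so rows that do not move let the fingers close. It gives the time, the measured TCP pose, the force and the opening at its end, in the units of the state.
- get_obs(): the state, without advancing time (a new reading comes with each control period).
- camera(name): name is "scene" or "top" or "wrist"; returns a dict with "frame" (384x512x3 uint8, red, green, blue), "fx", "fy", "cx", "cy" (pixels), "eye" and "attitude" of the camera in the world. Camera axes: x right, y down, z forward; pixel columns grow to the right and rows downward; lengths in m; the calibration is good to about 2 mm. The wrist camera is an equidistant fisheye: a pixel r from the principal point sees the ray r / f radians off the axis. A picture is of the moment at which its call begins. There is no depth.
- hand_in(): hands the job in, once; it reports no verdict.
The state is a dict: "time_s": time; "q": joint angles; "dq": joint speeds; "joint_efforts": joint torques, N m; "eef_pos": TCP position; "eef_rot": TCP orientation; "wrist_force": force on the tool from outside, world axes, zero at the start; "torque": the same for the moment, N m; "opening": opening from 0.0 (shut) to 1.0 (fully open).
Only numpy, scipy, OpenCV 4.12 (cv2) and the standard library are available. Lean on these libraries where they do the work, as an engineer would, in place of code of your own. Each camera call takes 0.05 s, during which the arm holds its last target.

## Task

Swing the checking gauge's lever right back to its open stop, lay the plain steel shaft in the gauge's cradle and let go of it, then swing the lever the closing way until the arm has pushed the shaft against the tail stop and its sprung anvil is pressed in to the black line, about 8 N on the shaft. Always come up to that setting by closing, so that the lever's free play stays taken up on the closing side; if you go past it, back well off and come up again, and never squeeze the shaft with more than 16 N. Leave the gauge set like that, and leave the gear, carton and wrench alone.

Things in the scene. Friction and masses are not known exactly. Their poses are not given: they have to be found in the camera images.
- gauge: Grey checking gauge fixed to the table: plate 240 (x) x 200 (y) x 20 mm, origin under its centre. Two steel V blocks (12 mm long, 38 wide, tops 71 mm above the table) at y -22 and +48 mm carry a shaft along y at x +50; fingers fit between them down to the plate. Tail stop: block 40 wide, 86 tall, face at y +75. Pivot post of arm and lever at x -10, y -57 mm.
- seat (a point): Where the shaft's centre must finally be: on the V blocks' axis, 70 mm above the table, the shaft's +y end against the tail stop. Axes as the gauge's; the shaft lies along y. It may be laid up to 20 mm short of this (towards -y): the closing arm pushes it home, against 1 to 3 N of rubbing.
- pivot (a point): Point on the vertical axis about which arm and lever turn, 110 mm above the table (the handle's grip height). Axes as the gauge's.
- handle (a point): Grip middle of the lever's upright black handle, a post 16 mm thick, 88 to 130 mm above the table; this point is 110 mm up, 110 mm from the pivot axis and turns with the lever; its x axis points to the pivot. At the open stop it lies about 84 mm to the gauge's -x and 71 mm to +y of the pivot. Closing swings it anticlockwise from above, through -x towards -y.
- lever (a joint): Free play of the lever on its worn spline (rad), relative to the arm: +0.07 is play taken up on the closing side (lever driving the arm shut), -0.07 on the opening side; between them the lever flops with under 1 N at the handle. The lever's total angle is the arm's yaw plus this.
- swing_arm: Arm with anvil and lever; origin on the pivot axis 57 mm up, x along the arm, the handle on the other side. Its yaw relative to the gauge: -0.70 rad at the open stop, growing as it closes (anticlockwise from above), 0.35 at most. Its hinge has a steady friction of about 0.9 N m (some 8 N at the handle) and stays where it is left.
- anvil_end (a point): End of the arm, 60 mm from the pivot axis at shaft height. Here a sprung anvil (11 mm ball end, 10 mm travel, 2 N per mm, no preload) points the closing way. Pressed 4 mm, to its black line, it gives 8 N, adding about 4.4 N at the handle to the free-running force. It meets a seated shaft at an arm yaw of about -0.07 to 0.07, different each time (adjustable sleeve): feel for it.
- shaft: Plain hollow steel shaft with closed ends, 22 mm thick, 110 mm long, 0.16 kg, thin dark ring near each end; origin at its middle, y along its length, either end may go first. At the start it lies level, axis 42 mm above the table, on a low wooden rest with two V notches (12 mm long, 70 mm apart); the middle 50 mm is free for fingers down to a 10 mm foot.
- gear: Bystander: steel gear 70 mm in diameter, 30 mm tall, origin under its centre.
- carton: Bystander: long cardboard carton 60 x 200 x 30 mm, origin under its centre.
- wrench: Bystander: steel wrench lying flat, origin under its middle.
Things that resemble listed ones, but are neither listed nor needed, are in the scene too. Of the things like the shaft, leave any that is blue or turquoise; of the rest the larger one is meant.

How it is judged:
On the way, in this order (a step that is already met when the one before it is completed fails the run):
1. the arm is swung back to its open stop (within 0.06 rad) (angle between the x axis of swing_arm and the x axis of gauge, either way round above 0.64 rad), for 0.2 s.
2. the shaft lies in the cradle, let go, with the arm still open (horizontal distance between shaft and seat below 0.025 m and height (world z) of shaft between 0.066 and 0.073 m and contact force between the fingers and shaft below 0.1 N and angle between the x axis of swing_arm and the x axis of gauge, either way round above 0.6 rad), for 0.2 s.
3. the shaft is against the tail stop and the anvil presses it with 5 to 11 N, with the lever's play taken up on the closing side (contact force between swing_arm and shaft between 5 and 11 N and value of joint lever above 0.035 rad and horizontal distance between shaft and seat below 0.0025 m), for 0.4 s.
At the end, for the whole second after the job is handed in: The shaft lies in the V blocks against the tail stop (centre within 2.5 mm of the seat, along the cradle within 0.06 rad), the arm's anvil presses it with 5 to 11 N (8 N is the line), the lever's free play is taken up on the closing side (lever joint above 0.035), and all is at rest (contact force between swing_arm and shaft between 5 and 11 N and value of joint lever above 0.035 rad and distance between shaft and seat below 0.0025 m and angle between the y axis of shaft and the y axis of gauge, either way round below 0.06 rad and linear speed of shaft below 0.01 m/s and angular speed of swing_arm below 0.02 rad/s); the robot touches nothing.
It fails at once if the arm squeezes the shaft with more than 16 N (contact force between swing_arm and shaft above 16 N).
It fails at once if the gear is moved more than 20 mm (distance of gear from where it was at the start of the episode above 0.02 m).
It fails at once if the carton is moved more than 20 mm (distance of carton from where it was at the start of the episode above 0.02 m).
It fails at once if the wrench is moved more than 20 mm (distance of wrench from where it was at the start of the episode above 0.02 m).
It also fails if it takes over 72 s, if anything falls off the work surface, if the arm or the gripper's body presses on something with over 40 N, if the wrist force passes 120 N, or if a joint passes its speed limit or range.

## Working session

There is one attempt and no reset: what is moved stays moved. The work goes in short steps, Python scripts to look and compute and a tool call to move; the robot and the scene stay as the last step left them, time stands still between calls to the robot, and variables do not carry over. Pictures are saved under pics/ and viewed, and the job is handed in when it is done.

Besides the shell and the picture viewer there is one more tool, called by a JSON object that holds its "method" and its "body", one argument or row to a line. drive_tool: Moves the arm, as the interface text tells. Its arguments: {"type":"object","properties":{"deltas":{"type":"array","items":{"type":"array"}},"gripper":{"type":"number"}},"required":["deltas"]}

```bash
ls; mkdir -p pics
python3 - <<'E'
from bench import get_obs,camera
import cv2,json
o=get_obs();print({k:(v if not hasattr(v,'tolist') else v.tolist()) for k,v in o.items()})
for n in ['scene','top','wrist']:
    c=camera(n);cv2.imwrite(f'pics/{n}0.png',c['frame'][:,:,::-1])
    print(n,c['fx'],c['fy'],c['cx'],c['cy'],c['eye'],c['attitude'])
E
```

```text
pics
{'time_s': 0.0, 'q': [1.0406802904436354, 0.18155051455587268, 1.607990331981911, 4.467447852960323e-05, 1.3537963046897956, -0.20631089475389944], 'dq': [0.0007220159472654142, -0.0018194668670916043, -0.0008549863241512018, 0.00032909083630875357, -0.0013757390412256442, -8.643158477075611e-05], 'joint_efforts': [0.0007718574306636583, -44.487433433532715, -35.13356566429138, -0.00016711569514882285, 0.009343826968688518, 2.9298486197149032e-05], 'eef_pos': [0.18264801142807957, 0.5446498652440178, 0.23038736574177998], 'eef_rot': [-0.0003343125924393571, 0.16120089068560572, 0.9869212286442716, -0.0008059333343942843], 'wrist_force': [0.17660405967374018, 0.20723850356678358, 0.2800380968775432], 'torque': [0.02173204418805539, 0.05526547507784588, -0.03260965547270267], 'opening': 0.9983251691173888}
scene 411.4936362956054 411.4936362956054 249.70387000299502 190.99180001480877 [ 0.97184377 -0.80941663  0.70003355] [-0.44802917  0.85934718  0.21795743 -0.1152686 ]
top 368.7041356724245 368.7041356724245 252.6894685478017 190.13621943475928 [ 0.43969812 -0.06003283  1.00943839] [ 0.06765612 -0.69552867  0.71399675 -0.04325692]
wrist 297.3186396354542 297.3186396354542 252.91928435574067 190.38087620928562 [0.11531668 0.56667662 0.37255514] [0.11256565 0.80389052 0.57846394 0.08042679]
```

Run:
```python
import cv2
for n in ['scene','top']:
    i=cv2.imread(f'pics/{n}0.png');cv2.imwrite(f'pics/{n}0b.png',cv2.resize(i,(780,585),interpolation=cv2.INTER_CUBIC))
```

```text
(no output)
```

View pics/scene0.png

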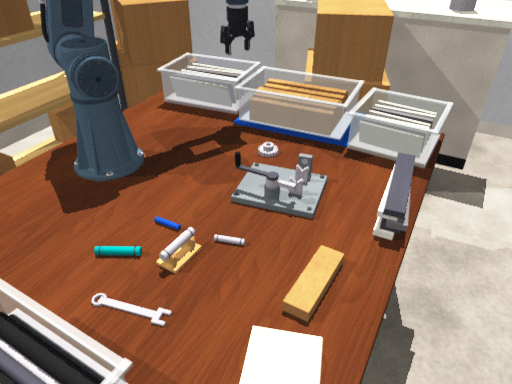

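View pics/top0.png

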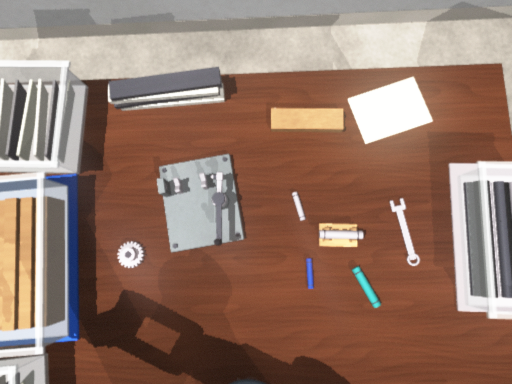

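View pics/wrist0.png

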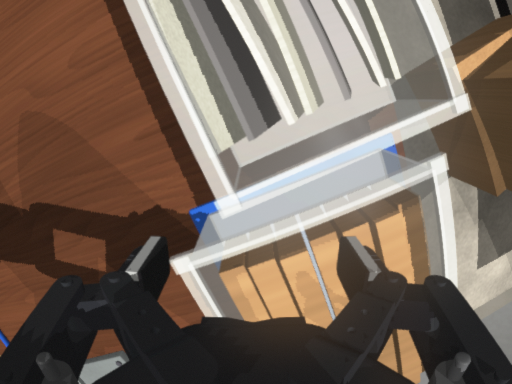

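```bash
cat > h.py <<'E'
import numpy as np,cv2
from scipy.spatial.transform import Rotation as R
from bench import get_obs,camera
def rot(q): return R.from_quat([q[1],q[2],q[3],q[0]]).as_matrix()
def ray(c,u,v):
    x=(u-c['cx'])/c['fx'];y=(v-c['cy'])/c['fy']
    return rot(c['attitude'])@np.array([x,y,1.])
def plane(c,u,v,z):
    d=ray(c,u,v);e=np.array(c['eye']);return e+d*(z-e[2])/d[2]
def proj(c,p):
    q=rot(c['attitude']).T@(np.array(p)-c['eye']);return np.array([c['fx']*q[0]/q[2]+c['cx'],c['fy']*q[1]/q[2]+c['cy']])
def crop(c,x0,y0,x1,y1,name,s=6):
    i=c['frame'][y0:y1,x0:x1,::-1];cv2.imwrite(name,cv2.resize(i,None,fx=s,fy=s,interpolation=cv2.INTER_CUBIC))
E
python3 - <<'E'
from h import *
c=camera('top');crop(c,145,145,255,260,'pics/t1.png',5);crop(c,270,180,420,280,'pics/t2.png',5)
s=camera('scene');crop(s,225,140,335,220,'pics/s1.png',6);crop(s,85,205,255,330,'pics/s2.png',4)
print(plane(c,340,235,.053),plane(c,200,203,.02),plane(s,180,240,.053))
print(rot(c['attitude']))
E
```

```text
[ 0.46903189 -0.24924904  0.053     ] [0.56563648 0.11645871 0.02      ] [ 0.47882345 -0.24971898  0.053     ]
[[-0.02332505 -0.98735723  0.15678536]
 [-0.99906361  0.02873743  0.03234293]
 [-0.03643964 -0.15588415 -0.98710298]]
```

View pics/t1.png

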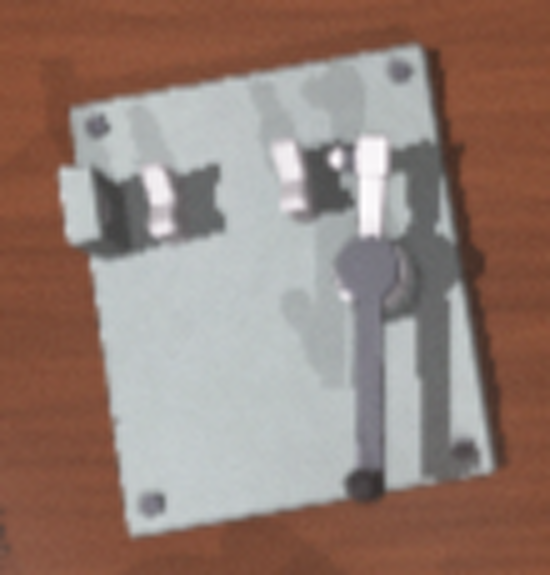

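View pics/t2.png

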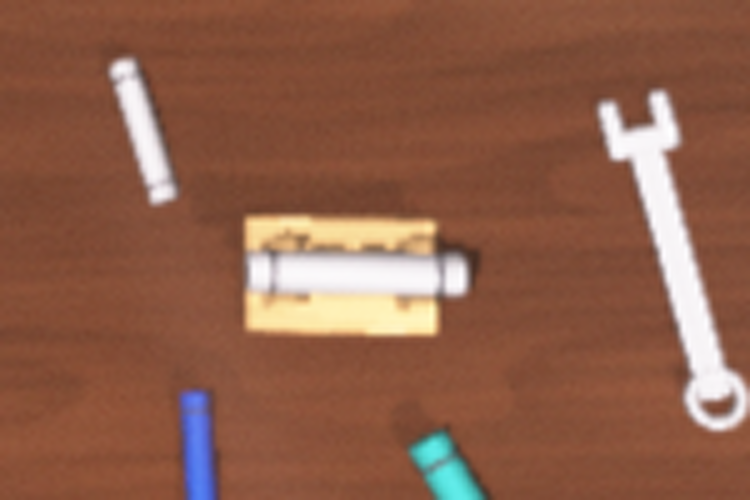

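View pics/s1.png

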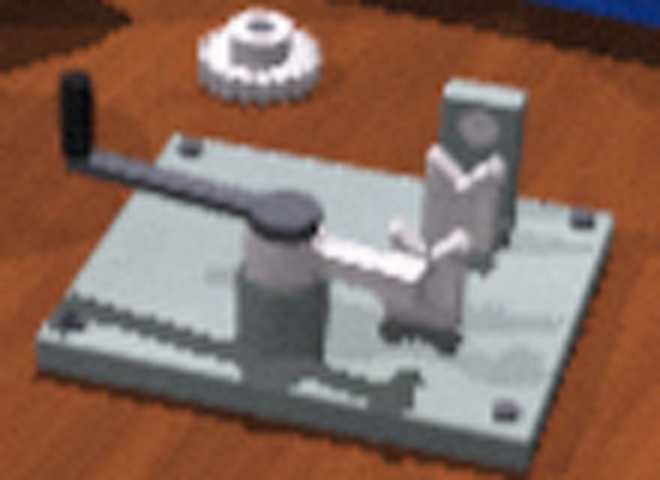

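View pics/s2.png

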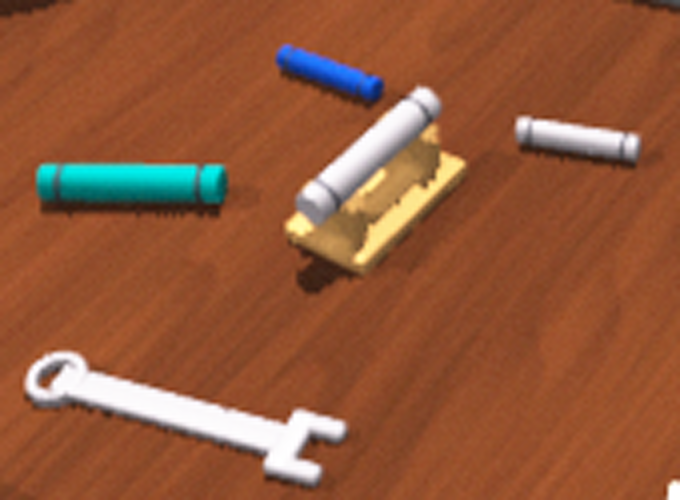

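Run:
```python
from h import *
c=camera('top');f=c['frame'].astype(int)
hsv=cv2.cvtColor(c['frame'],cv2.COLOR_RGB2HSV)
m=((hsv[...,1]<70)).astype(np.uint8);m2=np.zeros_like(m);m2[145:260,145:255]=m[145:260,145:255]
n,l,st,_=cv2.connectedComponentsWithStats(m2);k=1+st[1:,4].argmax();m2=(l==k).astype(np.uint8)*255
cv2.imwrite('pics/m.png',cv2.resize(m2[145:260,145:255],None,fx=5,fy=5))
cs,_=cv2.findContours(m2,cv2.RETR_EXTERNAL,cv2.CHAIN_APPROX_NONE);ct=max(cs,key=cv2.contourArea)[:,0,:].astype(float)
# edges: fit lines between approx corners
cor=np.array([[159.4,166.4],[230,154],[244,238.6],[171,252]])
L=[]
for i in range(4):
    a,b=cor[i],cor[(i+1)%4];d=(b-a)/np.linalg.norm(b-a);nn=np.array([-d[1],d[0]])
    t=(ct-a)@d;s=(ct-a)@nn;w=np.linalg.norm(b-a)
    sel=(abs(s)<3.5)&(t>8)&(t<w-8)
    if i==3: sel&=(t<w*0.6)
    p=ct[sel];vx,vy,x0,y0=cv2.fitLine(p.astype(np.float32),cv2.DIST_HUBER,0,.01,.01).ravel();L.append(np.cross([x0,y0,1],[x0+vx,y0+vy,1]));print(i,sel.sum())
P=[]
for i in range(4):
    q=np.cross(L[i-1],L[i]);q=q/q[2];P.append(q[:2])
    print(q[:2],plane(c,*q[:2],.02))
W=np.array([plane(c,*q,.02)[:2] for q in P]);print('centre',W.mean(0),[np.linalg.norm(W[i]-W[(i+1)%4]) for i in range(4)])
for i in range(4): d=W[(i+1)%4]-W[i];print(np.degrees(np.arctan2(d[1],d[0])))
# shaft
for nm,c,box in(('top',c,(300,215,380,255)),('scene',camera('scene'),(155,220,205,275))):
    hsv=cv2.cvtColor(c['frame'],cv2.COLOR_RGB2HSV);x0,y0,x1,y1=box
    mm=np.zeros(hsv.shape[:2],np.uint8);mm[y0:y1,x0:x1]=(hsv[y0:y1,x0:x1,1]<50)*255
    mm=cv2.morphologyEx(mm,cv2.MORPH_CLOSE,np.ones((3,3)))
    n,l,st,cc=cv2.connectedComponentsWithStats(mm);k=1+st[1:,4].argmax()
    ys,xs=np.where(l==k);r=cv2.minAreaRect(np.stack([xs,ys],1).astype(np.float32));print(nm,r,cc[k])
    crop({'frame':np.repeat(((l==k)*255).astype(np.uint8)[...,None],3,2)},x0,y0,x1,y1,f'pics/ms_{nm}.png',5)
    b=cv2.boxPoints(r)
    print(plane(c,*r[0],.042),[plane(c,*((b[i]+b[(i+1)%4])/2),.042)[:2].round(4) for i in range(4)])
```

```text
0 55
1 69
2 58
3 44
[158.85929508 166.03248537] [0.67208713 0.23109367 0.02      ]
[228.98351926 153.28766863] [0.70203128 0.03563179 0.02      ]
[244.00960682 238.59101483] [ 0.46680121 -0.00141819  0.02      ]
[170.43764148 251.91535901] [0.43630156 0.19594973 0.02      ]
centre [0.5693053  0.11531425] [np.float64(0.19774225332448347), np.float64(0.23812997748928924), np.float64(0.1997106080654059), np.float64(0.23839029580553678)]
-81.29018084550569
-171.0491456381823
98.78454549089246
8.477547535959276
top ((341.0, 234.0), (8.0, 44.0), 90.0) [340.83923706 234.25885559]
[ 0.4718724  -0.25414496  0.042     ] [array([ 0.4822, -0.2548]), array([ 0.4705, -0.3105]), array([ 0.4616, -0.2535]), array([ 0.4733, -0.1976])]
scene ((176.74876403808594, 243.27496337890625), (9.0396728515625, 43.397491455078125), 47.862403869628906) [176.4765625  243.45572917]
[ 0.47061355 -0.25326453  0.042     ] [array([ 0.4571, -0.2471]), array([ 0.4734, -0.1913]), array([ 0.4839, -0.2593]), array([ 0.4681, -0.3102])]
```

View pics/m.png

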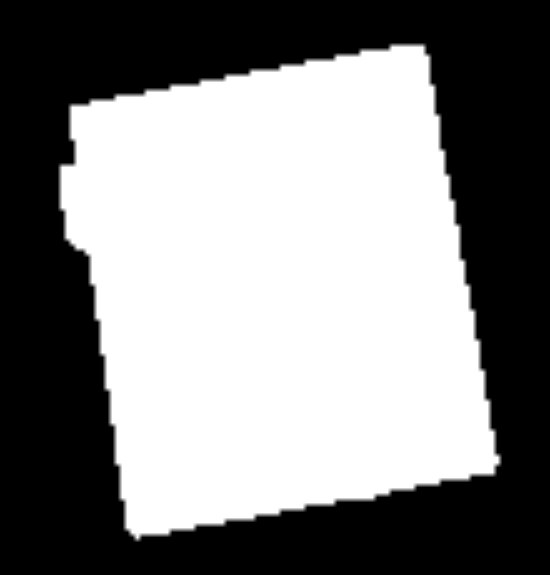

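View pics/ms_top.png

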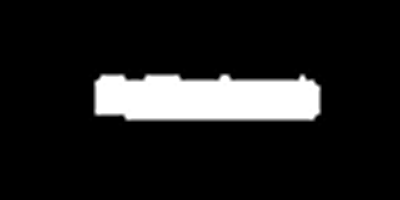

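View pics/ms_scene.png

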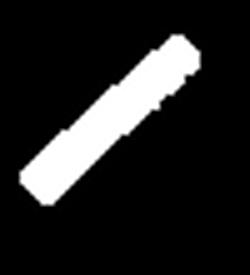

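```bash
cat >> h.py <<'E'
G=np.array([0.569,0.1153]);GY=0.1545
def g2w(x,y,z=0):
    c,s=np.cos(GY),np.sin(GY);return np.array([G[0]+c*x-s*y,G[1]+s*x+c*y,z])
def tooly():
    o=get_obs();r=rot(o['eef_rot']);return np.degrees(np.arctan2(r[1,1],r[0,1])),r
E
python3 - <<'E'
from h import *
c=camera('top');s=camera('scene')
print('tool y deg',tooly())
pts={'pivot88':g2w(-10,-57,.088),'vb1':g2w(50,-22,.071),'vb2':g2w(50,48,.071),'tail':g2w(50,75,.086),'seat':g2w(50,20,.07),'open handle':g2w(-94,14,.11)}
for k,p in pts.items(): print(k,p.round(4),proj(c,p).round(1),proj(s,p).round(1))
for cam,n,x0,y0 in((c,'t',145,145),(s,'s',225,140)):
    im=cam['frame'].copy()[:,:,::-1]
    im=cv2.resize(im,None,fx=6,fy=6,interpolation=cv2.INTER_CUBIC)
    for p in pts.values():
        q=(proj(cam,p)+.5)*6-.5;cv2.circle(im,tuple(int(v) for v in q),4,(0,0,255),-1)
    cv2.imwrite(f'pics/ov_{n}.png',im[y0*6:y0*6+600,x0*6:x0*6+680])
print('handle top->',plane(c,218,241.5,.13),'scene',plane(s,225+76/6,140+78/6,.13))
E
```

```text
tool y deg (np.float64(71.44461880259496), array([[-9.48016507e-01,  3.18221139e-01, -9.29581459e-05],
       [ 3.18221149e-01,  9.48016500e-01, -1.23890712e-04],
       [ 4.87012127e-05, -1.47031688e-04, -9.99999988e-01]]))
pivot88 [ -0.5404 -57.7446   0.088 ] [-18912.5    371.7] [ 543.  -104.6]
vb1 [ 53.3589 -13.9283   0.071 ] [  784.4 -2016. ] [-301.2 -104.7]
vb2 [42.5869 55.2379  0.071 ] [-1969.7 -1387. ] [1321.   -86.6]
tail [38.432  81.9162  0.086 ] [-2952.4 -1165.9] [909.8 -91.4]
seat [46.8957 27.5714  0.07  ] [ -907.7 -1629.3] [ 8.4013e+03 -7.7000e+00]
open handle [-94.4657  -0.5168   0.11  ] [  181.5 -2279.9] [-654.3  -85.1]
handle top-> [0.45844537 0.05398125 0.13      ] scene [0.46154382 0.05489531 0.13      ]
```

View pics/ov_t.png

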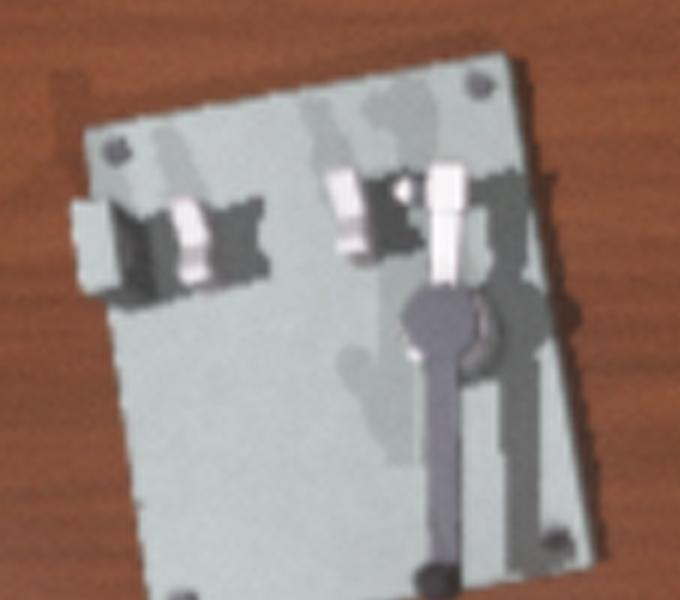

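View pics/ov_s.png

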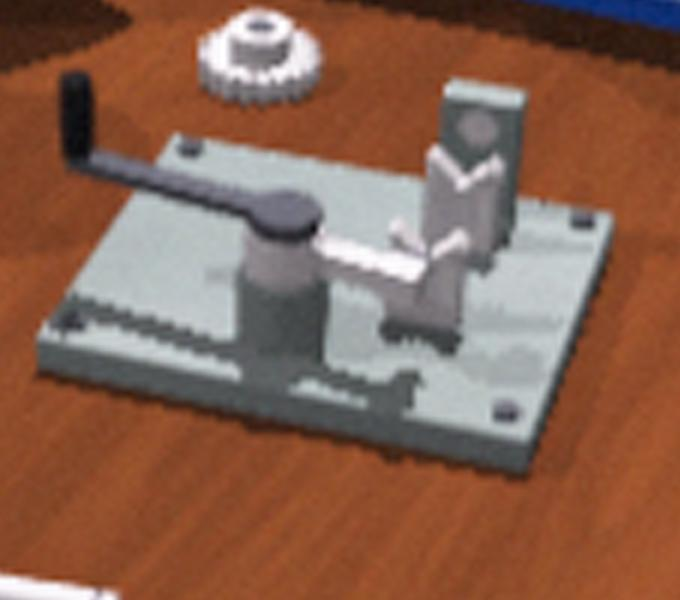

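Units slip (mm vs m); fix.

```bash
sed -i 's/c,s=np.cos(GY),np.sin(GY);/c,s=np.cos(GY),np.sin(GY);x=x\/1e3;y=y\/1e3;/' h.py
python3 - <<'E'
from h import *
c=camera('top');s=camera('scene')
pts={'pivot88':g2w(-10,-57,.088),'vb1':g2w(50,-22,.061),'vb2':g2w(50,48,.061),'tail':g2w(50,75,.086),'seat':g2w(50,20,.07),'open handle':g2w(-94,14,.11)}
for k,p in pts.items(): print(k,p.round(4),proj(c,p).round(1),proj(s,p).round(1))
for cam,n,x0,y0 in((c,'t',145,145),(s,'s',225,140)):
    im=cam['frame'].copy()[:,:,::-1]
    im=cv2.resize(im,None,fx=6,fy=6,interpolation=cv2.INTER_CUBIC)
    for p in pts.values():
        q=(proj(cam,p)+.5)*6-.5;cv2.circle(im,tuple(int(v) for v in q),4,(0,0,255),-1)
    cv2.imwrite(f'pics/ov_{n}.png',im[y0*6:y0*6+600,x0*6:x0*6+680])
h=np.array([.4595,.0544]);pv=g2w(-10,-57)[:2];d=h-pv;print('h r',np.linalg.norm(d),'gauge angle',np.arctan2(*d[::-1])-GY-np.pi+2*np.pi)
E
```

```text
pivot88 [0.5679 0.0574 0.088 ] [218.4 198.2] [271.9 175. ]
vb1 [0.6218 0.1013 0.061 ] [203.  179.8] [295.7 180.6]
vb2 [0.611  0.1704 0.061 ] [176.8 184.6] [301.7 168.2]
tail [0.6069 0.1971 0.086 ] [164.2 184.8] [304.4 156.5]
seat [0.6153 0.1428 0.07  ] [186.5 182. ] [299.5 170.4]
open handle [0.474  0.1147 0.11  ] [194.2 235.8] [251.7 151. ]
h r 0.10843324537490995 gauge angle -0.12645982085069551
```

View pics/ov_t.png

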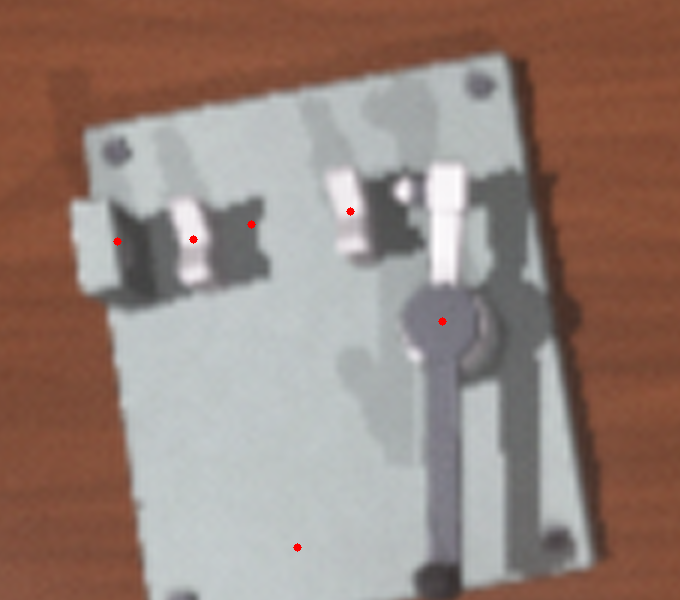

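View pics/ov_s.png

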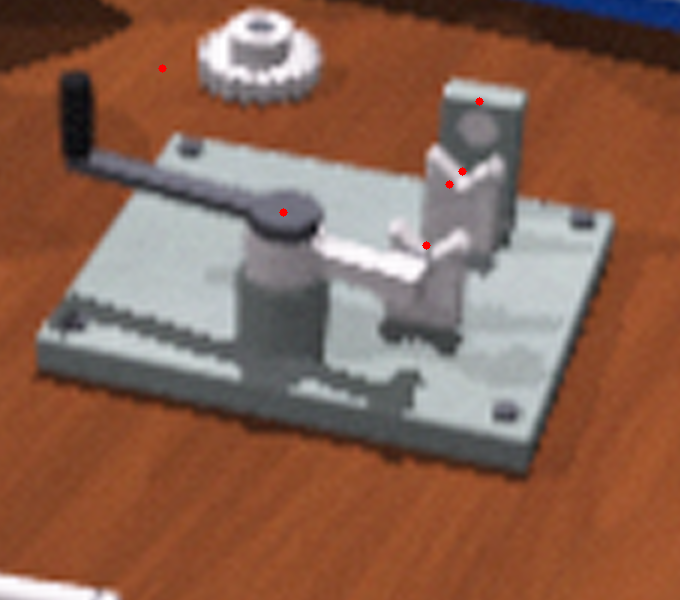

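Candidates: grey on the wooden rest (top 341,234), small loose grey (298,206), blue (310,273), turquoise (366,287). The grey one on the rest is the shaft: not blue or turquoise, larger than the loose grey (about 110 mm measured), and it lies on the rest; the crop confirms this. The overlay confirms the gauge pose. Now to the handle.

{"method": "drive_tool", "body": {
  "deltas": [
    [[0.023, -0.041, 0], 0],
    [[0.023, -0.041, 0], 0],
    [[0.023, -0.041, 0], 0],
    [[0.023, -0.041, 0], 0],
    [[0.023, -0.041, 0], 0],
    [[0.023, -0.041, 0], 0],
    [[0.023, -0.041, 0], 0],
    [[0.023, -0.041, 0], 0],
    [[0.023, -0.041, 0], 0],
    [[0.023, -0.041, 0], 0]
  ],
  "gripper": 0.5
}}

```text
time_s: 1.55
eef_pos: [0.4158, 0.1242, 0.2331]
eef_rot: [0.003, 0.155, 0.988, 0.002]
wrist_force: [0.6, 0.7, -0.1]
opening: 0.497
```

{"method": "drive_tool", "body": {
  "deltas": [
    [[0.022, -0.035, 0], 0],
    [[0.022, -0.035, -0.01], 0],
    [[0, 0, -0.01], 0],
    [[0, 0, 0], 0]
  ]
}}

```text
time_s: 1.95
eef_pos: [0.464, 0.0451, 0.214]
eef_rot: [0.006, 0.16, 0.987, 0.002]
wrist_force: [-0.1, 0.4, -0.4]
opening: 0.498
```

```bash
cat > st.py <<'E'
from h import *
o=get_obs();print(o['time_s'],np.round(o['eef_pos'],4),'F',np.round(o['wrist_force'],2),'op',round(o['opening'],3),'y',round(tooly()[0],1))
p=g2w(-10,-57)[:2];
E
python3 st.py
python3 - <<'E'
from h import *
c=camera('wrist');cv2.imwrite('pics/w1.png',c['frame'][:,:,::-1])
c=camera('scene');crop(c,200,90,340,220,'pics/s3.png',4)
E
```

```text
1.95 [0.464  0.0451 0.214 ] F [-0.08  0.37 -0.44] op 0.498 y 71.6
```

View pics/w1.png

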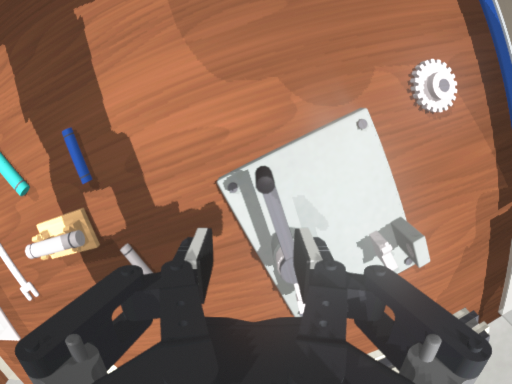

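View pics/s3.png

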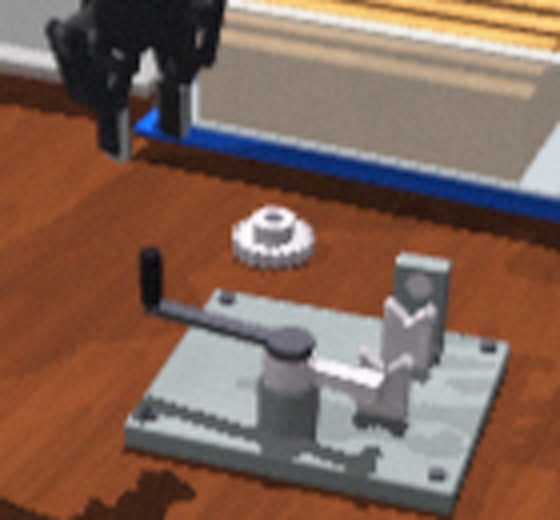

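{"method": "drive_tool", "body": {
  "deltas": [
    [[-0.004, 0.009, -0.02], 0],
    [[0, 0, -0.03], 0],
    [[0, 0, -0.03], 0],
    [[0, 0, -0.03], 0],
    [[0, 0, 0], 0]
  ]
}}

```text
time_s: 2.55
eef_pos: [0.4605, 0.0619, 0.1072]
eef_rot: [0.011, 0.153, 0.988, 0.003]
wrist_force: [-0.4, 0.1, -0.3]
opening: 0.497
```

```bash
python3 st.py
```

```text
2.55 [0.4605 0.0619 0.1072] F [-0.4   0.09 -0.33] op 0.497 y 72.4
```

{"method": "drive_tool", "body": {
  "deltas": [
    [[0, 0, -0.012], 0],
    [[0, 0.01, 0], 0],
    [[0.001, 0.01, 0], 0],
    [[0.001, 0.01, 0], 0],
    [[0.002, 0.01, 0], 0]
  ]
}}

```text
time_s: 3.05
eef_pos: [0.4654, 0.1038, 0.0986]
eef_rot: [0.013, 0.152, 0.988, 0.0]
wrist_force: [-0.3, -8.4, -5.4]
opening: 0.501
```

```bash
python3 st.py
```

```text
3.05 [0.4654 0.1038 0.0986] F [-0.3  -8.39 -5.44] op 0.501 y 72.6
```

{"method": "drive_tool", "body": {
  "deltas": [
    [[0.003, 0.009, 0], 0],
    [[0.004, 0.009, 0], 0],
    [[0.004, 0.008, 0], 0],
    [[0.003, 0.006, 0], 0]
  ]
}}

```text
time_s: 3.45
eef_pos: [0.4772, 0.1348, 0.0986]
eef_rot: [0.011, 0.15, 0.989, -0.006]
wrist_force: [1.4, -10.8, -5.3]
opening: 0.504
```

```bash
python3 st.py;python3 - <<'E'
from h import *
c=camera('scene');crop(c,200,90,340,220,'pics/s4.png',4)
E
```

```text
3.45 [0.4772 0.1348 0.0986] F [  1.44 -10.75  -5.3 ] op 0.504 y 72.8
```

View pics/s4.png

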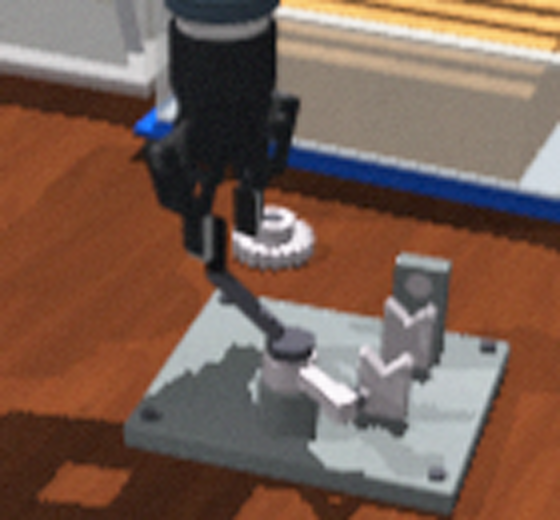

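{"method": "drive_tool", "body": {
  "deltas": [
    [[0.003, 0.006, 0], 0],
    [[0.003, 0.005, 0], 0],
    [[0.003, 0.005, 0], 0]
  ]
}}

```text
time_s: 3.8
eef_pos: [0.4783, 0.1374, 0.0974]
eef_rot: [0.003, 0.147, 0.989, -0.024]
wrist_force: [-15.1, -31.8, 8.4]
opening: 0.499
```

```bash
python3 st.py
```

```text
3.8 [0.4783 0.1374 0.0974] F [-15.14 -31.8    8.4 ] op 0.499 y 73.1
```

{"method": "drive_tool", "body": {
  "deltas": [
    [[-0.003, -0.009, 0], 0],
    [[0, 0, 0], 0],
    [[0, 0, 0.03], 0],
    [[0, 0, 0.04], 0],
    [[0, 0, 0.04], 0],
    [[0, 0, 0], 0]
  ]
}}

```text
time_s: 4.4
eef_pos: [0.4764, 0.1322, 0.2157]
eef_rot: [0.005, 0.147, 0.989, -0.023]
wrist_force: [0.5, 0.9, 0.2]
opening: 0.499
```

```bash
python3 st.py;python3 - <<'E'
from h import *
c=camera('scene');crop(c,200,90,340,220,'pics/s5.png',4)
c=camera('top');crop(c,145,145,255,260,'pics/t5.png',5)
E
```

```text
4.4 [0.4764 0.1322 0.2157] F [0.47 0.85 0.17] op 0.499 y 73.1
```

View pics/s5.png

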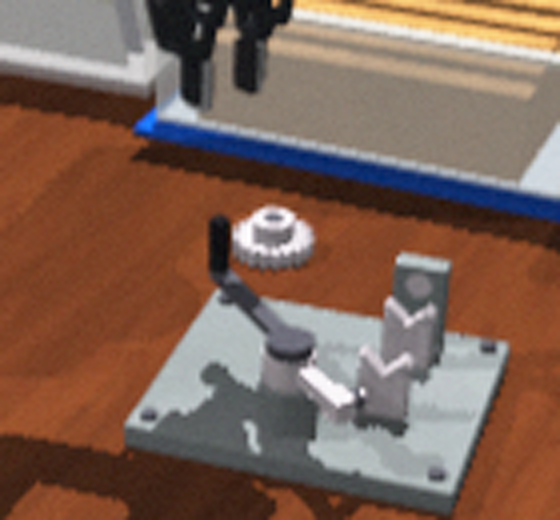

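View pics/t5.png

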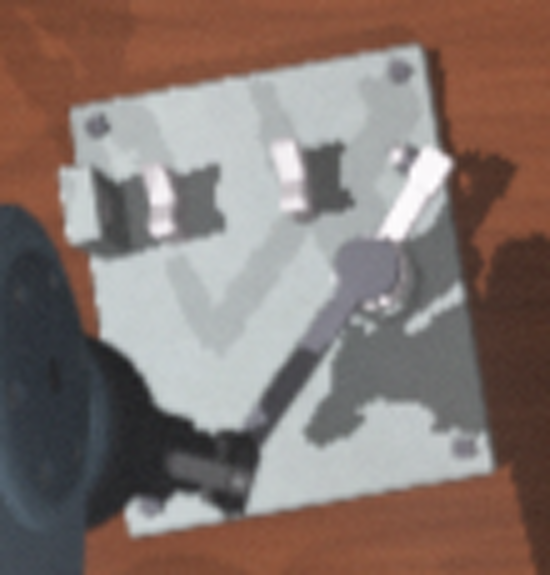

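Run:
```python
from h import *
c=camera('top');p=g2w(-10,-57)[:2]
for z in (.065,.072):
    for u,v in((433,160),(400,212)):
        w=plane(c,145+u/5-.4,145+v/5-.4,z)[:2]-p;print(z,np.linalg.norm(w),np.arctan2(w[1],w[0])-GY)
s=camera('scene')
w=plane(s,200+219/4-.4,90+218/4-.4,.13)[:2]-p;print(np.linalg.norm(w),np.arctan2(w[1],w[0])-GY-np.pi)
```

```text
0.065 0.06696900719275554 -0.6381016026559604
0.065 0.03493515692357674 -0.551460482332962
0.072 0.06604743987595477 -0.6564626010259119
0.072 0.03415664572267357 -0.5857305854727021
0.11098783881886375 -0.7840509842188212
```

{"method": "drive_tool", "body": {
  "deltas": [
    [[0, -0.03, 0], -0.13],
    [[0, -0.04, 0], -0.14],
    [[0, -0.04, 0], -0.14],
    [[0, -0.04, 0], -0.14],
    [[0, -0.04, 0], -0.14],
    [[0, -0.04, 0], -0.14],
    [[0, -0.04, 0], -0.14],
    [[0, -0.04, 0], -0.14],
    [[0, -0.03, 0], -0.12],
    [[0, 0, 0], 0]
  ],
  "gripper": 0.7
}}

```text
time_s: 5.6
eef_pos: [0.4623, -0.215, 0.1925]
eef_rot: [-0.027, 0.707, 0.707, -0.016]
wrist_force: [0.1, 0.3, 0.5]
opening: 0.698
```

```bash
python3 st.py
```

```text
5.6 [ 0.4623 -0.215   0.1925] F [0.06 0.26 0.45] op 0.698 y 0.0
```

{"method": "drive_tool", "body": {
  "deltas": [
    [[0.0, 0, 0], 0],
    [[0, 0, 0], 0]
  ]
}}

```text
time_s: 5.8
eef_pos: [0.461, -0.2136, 0.1897]
eef_rot: [-0.03, 0.706, 0.707, -0.016]
wrist_force: [-0.1, 0.8, 1.0]
opening: 0.702
```

```bash
python3 st.py
python3 - <<'E'
from h import *
print(tooly()[1].round(3))
c=camera('wrist');cv2.imwrite('pics/w2.png',c['frame'][:,:,::-1])
c=camera('top');crop(c,290,185,390,285,'pics/t6.png',6)
E
```

```text
5.8 [ 0.461  -0.2136  0.1897] F [-0.12  0.78  0.99] op 0.702 y 0.1
[[-0.001  0.998 -0.066]
 [ 1.     0.002  0.019]
 [ 0.02  -0.066 -0.998]]
```

View pics/w2.png

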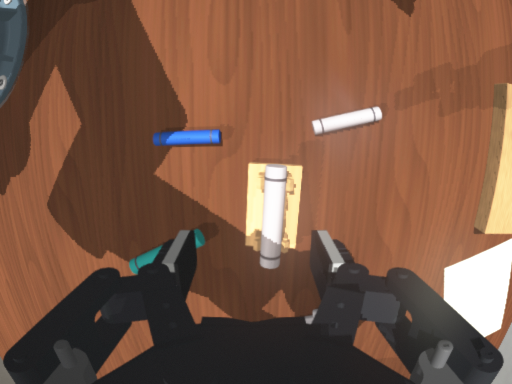

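```bash
cat >> h.py <<'E'
def wray(c,u,v):
    dx,dy=u-c['cx'],v-c['cy'];r=np.hypot(dx,dy);t=r/c['fx'];s=np.sin(t)/max(r,1e-9)
    return rot(c['attitude'])@np.array([dx*s,dy*s,np.cos(t)])
def wplane(c,u,v,z):
    d=wray(c,u,v);e=np.array(c['eye']);return e+d*(z-e[2])/d[2]
E
python3 - <<'E'
from h import *
c=camera('wrist')
crop(c,235,150,315,285,'pics/w3.png',4)
for a,b,z in((276,168,.046),(270,264,.046),(265,215,.042),(285,215,.042),(247,163,.01),(302,166,.01),(296,249,.01)): print(a,b,wplane(c,a,b,z).round(4))
E
python3 st.py
```

```text
276 168 [ 0.473  -0.1995  0.046 ]
270 264 [ 0.4693 -0.3054  0.046 ]
265 215 [ 0.4627 -0.2499  0.042 ]
285 215 [ 0.4835 -0.2494  0.042 ]
247 163 [ 0.4414 -0.2011  0.01  ]
302 166 [ 0.5022 -0.2033  0.01  ]
296 249 [ 0.5001 -0.304   0.01  ]
5.95 [ 0.4614 -0.2133  0.1905] F [-0.01  0.22 -0.66] op 0.703 y 0.1
```

View pics/w3.png

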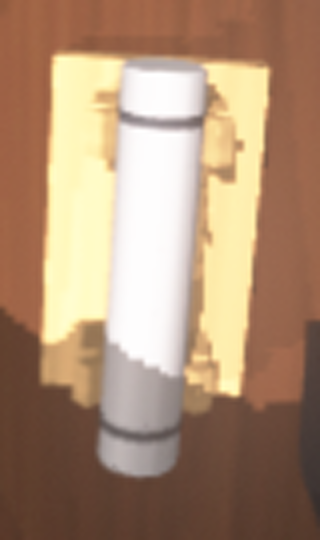

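{"method": "drive_tool", "body": {
  "deltas": [
    [[0.005, -0.02, -0.02], -0.015],
    [[0.004, -0.018, -0.03], -0.015],
    [[0, 0, -0.03], 0],
    [[0, 0, -0.02], 0],
    [[0, 0, 0], 0]
  ]
}}

```text
time_s: 6.45
eef_pos: [0.4738, -0.2484, 0.0903]
eef_rot: [-0.026, 0.713, 0.7, -0.015]
wrist_force: [-0.3, 0.6, 0.4]
opening: 0.694
```

```bash
python3 st.py
```

```text
6.45 [ 0.4738 -0.2484  0.0903] F [-0.26  0.62  0.42] op 0.694 y -1.0
```

{"method": "drive_tool", "body": {
  "deltas": [
    [[-0.003, -0.004, -0.02], -0.01],
    [[0, 0, -0.02], 0],
    [[0, 0, -0.015], 0],
    [[0, 0, -0.005], 0],
    [[0, 0, 0], 0]
  ]
}}

```text
time_s: 6.95
eef_pos: [0.4745, -0.2513, 0.0335]
eef_rot: [-0.023, 0.715, 0.699, -0.015]
wrist_force: [-0.5, 0.3, 0.3]
opening: 0.7
```

```bash
python3 st.py
```

```text
6.95 [ 0.4745 -0.2513  0.0335] F [-0.53  0.3   0.3 ] op 0.7 y -1.2
```

{"method": "drive_tool", "body": {
  "deltas": [
    [[-0.004, -0.002, -0.006], -0.01],
    [[0, 0, -0.002], 0],
    [[0, 0, 0], 0]
  ]
}}

```text
time_s: 7.25
eef_pos: [0.4716, -0.2543, 0.0273]
eef_rot: [-0.021, 0.718, 0.695, -0.015]
wrist_force: [-0.2, 0.4, -0.3]
opening: 0.701
```

```bash
python3 st.py
```

```text
7.25 [ 0.4716 -0.2543  0.0273] F [-0.21  0.37 -0.28] op 0.701 y -1.8
```

{"method": "drive_tool", "body": {
  "deltas": [
    [[-0.001, 0.001, -0.005], 0],
    [[0, 0, 0], 0]
  ]
}}

```text
time_s: 7.45
eef_pos: [0.4709, -0.2537, 0.0226]
eef_rot: [-0.021, 0.718, 0.695, -0.014]
wrist_force: [-0.2, 1.1, -0.5]
opening: 0.701
```

{"method": "drive_tool", "body": {
  "deltas": [
    [[0, 0, 0], 0],
    [[0, 0, 0], 0],
    [[0, 0, 0], 0],
    [[0, 0, 0], 0],
    [[0, 0, 0], 0],
    [[0, 0, 0], 0]
  ],
  "gripper": 0.0
}}

```text
time_s: 8.05
eef_pos: [0.4708, -0.2538, 0.023]
eef_rot: [-0.021, 0.718, 0.695, -0.015]
wrist_force: [-0.3, 0.4, -0.1]
opening: 0.236
```

```bash
python3 st.py
python3 - <<'E'
from h import *
c=camera('scene');crop(c,130,180,230,290,'pics/s6.png',5)
E
```

```text
8.05 [ 0.4708 -0.2538  0.023 ] F [-0.34  0.38 -0.08] op 0.236 y -1.9
```

View pics/s6.png

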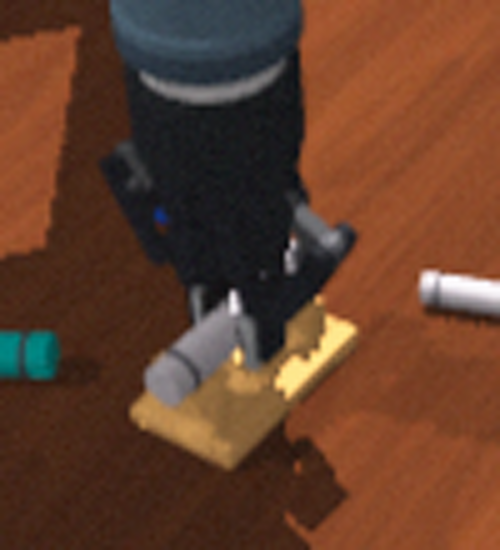

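{"method": "drive_tool", "body": {
  "deltas": [
    [[0, 0, 0.02], 0],
    [[0, 0, 0.04], 0],
    [[0, 0, 0.04], 0],
    [[0, 0, 0.04], 0],
    [[0.011, 0.028, 0.01], 0.02],
    [[0.013, 0.035, 0], 0.025],
    [[0.013, 0.035, 0], 0.025],
    [[0.013, 0.035, 0], 0.025],
    [[0.013, 0.035, 0], 0.025],
    [[0.013, 0.035, 0], 0.025]
  ]
}}

```text
time_s: 9.1
eef_pos: [0.5454, -0.0462, 0.177]
eef_rot: [-0.02, 0.667, 0.744, -0.016]
wrist_force: [-0.3, 0.2, -1.4]
opening: 0.237
```

```bash
python3 st.py
```

```text
9.1 [ 0.5454 -0.0462  0.177 ] F [-0.35  0.23 -1.39] op 0.237 y 6.3
```

{"method": "drive_tool", "body": {
  "deltas": [
    [[0.013, 0.035, 0], 0.015],
    [[0.013, 0.035, 0], 0.015],
    [[0.013, 0.034, 0], 0.01],
    [[0.013, 0.03, 0], 0],
    [[0.008, 0.018, 0], 0],
    [[0.004, 0.01, 0], 0],
    [[0, 0, 0], 0],
    [[0, 0, 0], 0]
  ]
}}

```text
time_s: 9.9
eef_pos: [0.6094, 0.1282, 0.1732]
eef_rot: [-0.022, 0.648, 0.761, -0.018]
wrist_force: [-0.5, -0.6, -2.0]
opening: 0.235
```

```bash
python3 st.py
python3 - <<'E'
from h import *
print(tooly()[1].round(3))
E
```

```text
9.9 [0.6094 0.1282 0.1732] F [-0.51 -0.62 -1.95] op 0.235 y 9.2
[[-0.159  0.986 -0.056]
 [ 0.987  0.159  0.002]
 [ 0.01  -0.055 -0.998]]
```

{"method": "drive_tool", "body": {
  "deltas": [
    [[0.003, 0.003, -0.01], -0.004],
    [[0.003, 0.003, -0.02], 0],
    [[0, 0, -0.02], 0],
    [[0, 0, -0.015], 0],
    [[0, 0, 0], 0],
    [[0, 0, 0], 0]
  ]
}}

```text
time_s: 10.5
eef_pos: [0.6151, 0.1286, 0.1042]
eef_rot: [-0.022, 0.653, 0.757, -0.018]
wrist_force: [0.2, 0.2, -1.7]
opening: 0.236
```

```bash
python3 st.py
python3 - <<'E'
from h import *
o=get_obs();t=np.array(o['eef_pos']);r=tooly()[1]
s=camera('scene');crop(s,230,90,350,220,'pics/s7.png',5)
c=camera('top');crop(c,145,130,255,260,'pics/t7.png',4)
c=camera('wrist');cv2.imwrite('pics/w7.png',c['frame'][:,:,::-1])
E
```

```text
10.5 [0.6151 0.1286 0.1042] F [ 0.23  0.24 -1.68] op 0.236 y 8.5
```

View pics/s7.png

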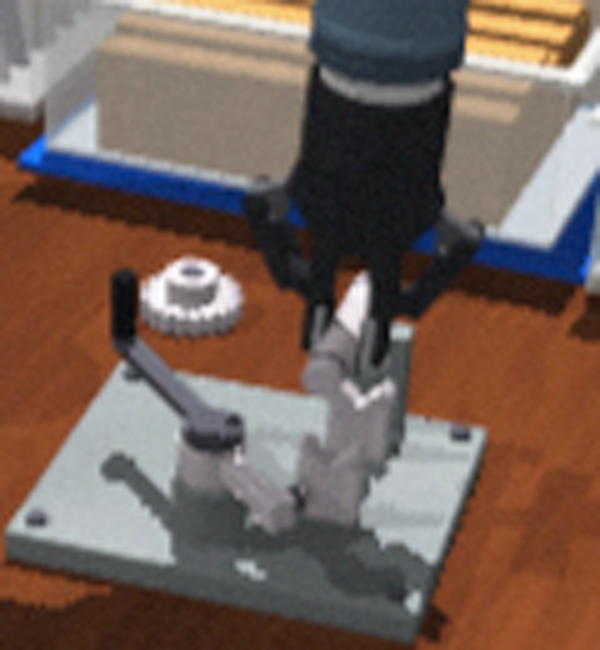

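View pics/w7.png

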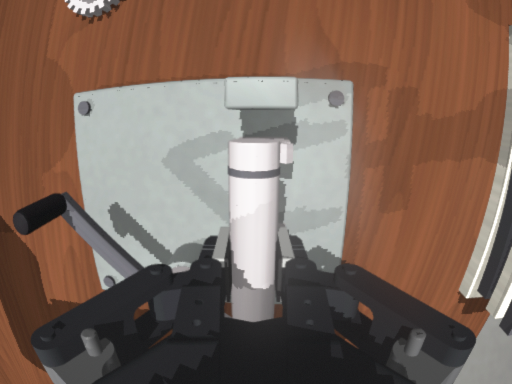

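Run:
```python
from h import *
c=camera('wrist')
def w2g(p):
    d=p[:2]-G;cc,s=np.cos(GY),np.sin(GY);return np.array([cc*d[0]+s*d[1],-s*d[0]+cc*d[1]])*1e3
for n,u,v,z in(('end top',254,138,.134),('axis near',255,172,.134),('L',229.5,150,.123),('R',280,150,.123),('mid L',232,220,.123),('mid R',277,220,.123),('Vtip R out',293,150,.071),('tail L',226,107,.086),('tail R',297,107,.086),('plate L',75,95,.02),('plate R',352,82,.02)):
    print(n,w2g(wplane(c,u,v,z)).round(1))
crop(c,200,60,320,180,'pics/w8.png',5)
```

```text
end top [48.9 64. ]
axis near [49.3 50.6]
L [37.9 57.9]
R [59.3 57.9]
mid L [38.2 26.2]
mid R [58.5 26.5]
Vtip R out [69.  51.1]
tail L [31.4 76.7]
tail R [69.7 76.6]
plate L [-115.4   98.3]
plate R [118.8  98.8]
```

View pics/w8.png

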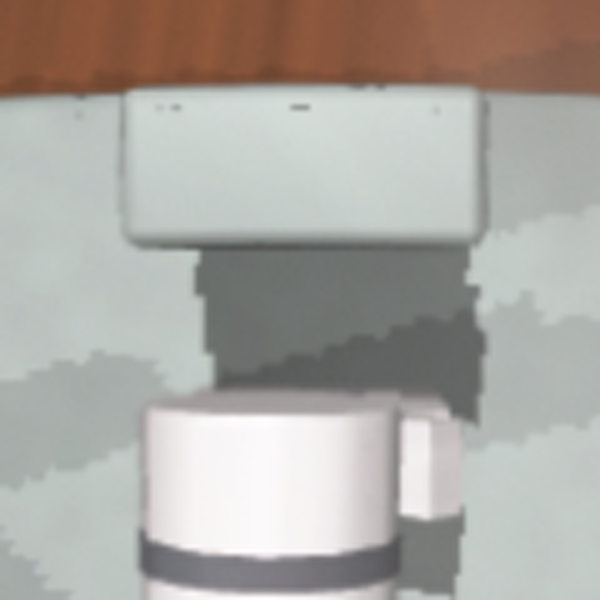

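View pics/t7.png

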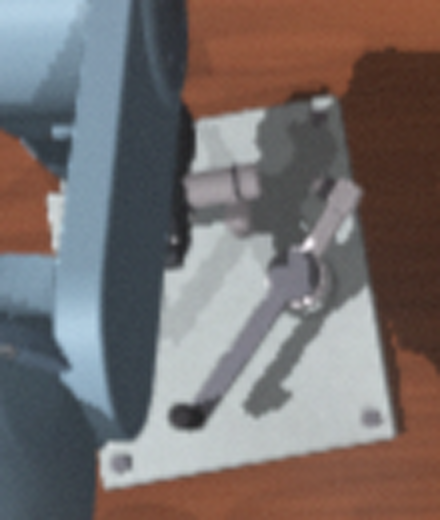

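{"method": "drive_tool", "body": {
  "deltas": [
    [[0.001, 0.004, 0], 0.005],
    [[0, 0, -0.015], 0],
    [[0, 0, -0.015], 0],
    [[0, 0, 0], 0]
  ]
}}

```text
time_s: 11.1
eef_pos: [0.6181, 0.1339, 0.0751]
eef_rot: [-0.02, 0.65, 0.759, -0.016]
wrist_force: [0.5, -0.4, -1.5]
opening: 0.235
```

```bash
python3 st.py
```

```text
11.1 [0.6181 0.1339 0.0751] F [ 0.47 -0.4  -1.54] op 0.235 y 8.8
```

{"method": "drive_tool", "body": {
  "deltas": [
    [[-0.002, 0, -0.006], 0],
    [[0, 0, -0.006], 0],
    [[0, 0, -0.004], 0],
    [[0, 0, 0], 0]
  ]
}}

```text
time_s: 11.5
eef_pos: [0.6149, 0.134, 0.0562]
eef_rot: [-0.021, 0.65, 0.759, -0.017]
wrist_force: [-1.0, 0.4, -1.4]
opening: 0.242
```

```bash
python3 st.py
```

```text
11.5 [0.6149 0.134  0.0562] F [-1.01  0.36 -1.41] op 0.242 y 8.8
```

{"method": "drive_tool", "body": {
  "deltas": [
    [[0.001, 0, -0.003], 0],
    [[0, 0, -0.002], 0],
    [[0, 0, -0.001], 0],
    [[0, 0, 0], 0]
  ]
}}

```text
time_s: 11.9
eef_pos: [0.6172, 0.1339, 0.0512]
eef_rot: [-0.02, 0.65, 0.759, -0.016]
wrist_force: [-0.1, 0.2, -1.8]
opening: 0.237
```

```bash
python3 st.py;python3 - <<'E'
from h import *
s=camera('scene');crop(s,230,90,350,220,'pics/s9.png',5)
c=camera('wrist');crop(c,170,60,330,330,'pics/w9.png',2)
E
```

```text
11.9 [0.6172 0.1339 0.0512] F [-0.13  0.24 -1.79] op 0.237 y 8.9
```

View pics/s9.png

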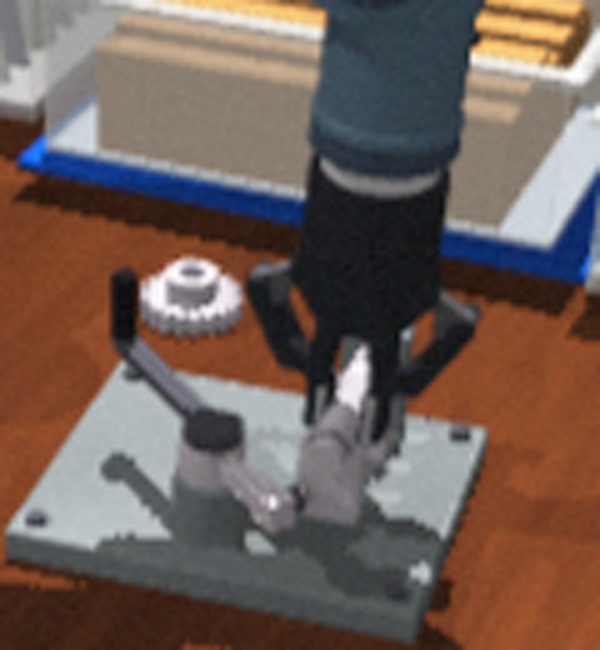

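View pics/w9.png

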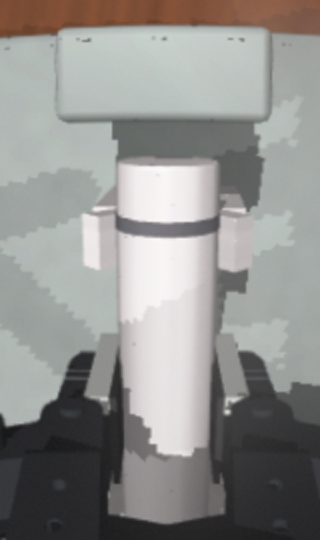

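{"method": "drive_tool", "body": {
  "deltas": [
    [[0, 0, -0.002], 0],
    [[0, 0, -0.001], 0],
    [[0, 0, 0], 0]
  ]
}}

```text
time_s: 12.3
eef_pos: [0.6172, 0.1339, 0.0514]
eef_rot: [-0.02, 0.65, 0.759, -0.016]
wrist_force: [-0.5, 0.6, -1.8]
opening: 0.242
```

```bash
python3 st.py
```

```text
12.3 [0.6172 0.1339 0.0514] F [-0.49  0.59 -1.79] op 0.242 y 8.9
```

{"method": "drive_tool", "body": {
  "deltas": [
    [[0, 0, -0.004], 0],
    [[0, 0, -0.002], 0]
  ]
}}

```text
time_s: 12.5
eef_pos: [0.6175, 0.1339, 0.0511]
eef_rot: [-0.02, 0.65, 0.76, -0.017]
wrist_force: [-8.7, -0.9, 10.5]
opening: 0.233
```

```bash
python3 st.py
```

```text
12.5 [0.6175 0.1339 0.0511] F [-8.74 -0.94 10.47] op 0.233 y 8.9
```

{"method": "drive_tool", "body": {
  "deltas": [
    [[0, 0, 0.001], 0],
    [[0, 0, 0.001], 0],
    [[0, 0, 0.001], 0],
    [[0, 0, 0.001], 0],
    [[0, 0, 0.001], 0]
  ],
  "gripper": 0.6
}}

```text
time_s: 13.0
eef_pos: [0.6185, 0.134, 0.0566]
eef_rot: [-0.019, 0.65, 0.76, -0.016]
wrist_force: [-0.7, -0.7, -0.5]
opening: 0.601
```

{"method": "drive_tool", "body": {
  "deltas": [
    [[0, 0, 0.015], 0],
    [[0, 0, 0.03], 0],
    [[0, 0, 0.035], 0],
    [[0, 0, 0.035], 0],
    [[0, 0, 0], 0]
  ]
}}

```text
time_s: 13.5
eef_pos: [0.6171, 0.1339, 0.1778]
eef_rot: [-0.019, 0.65, 0.759, -0.017]
wrist_force: [0.6, 0.2, 1.3]
opening: 0.599
```

```bash
python3 st.py;python3 - <<'E'
from h import *
s=camera('scene');crop(s,230,110,350,220,'pics/s10.png',5)
c=camera('wrist');cv2.imwrite('pics/w10.png',c['frame'][:,:,::-1])
E
```

```text
13.5 [0.6171 0.1339 0.1778] F [0.56 0.19 1.32] op 0.599 y 8.9
```

View pics/s10.png

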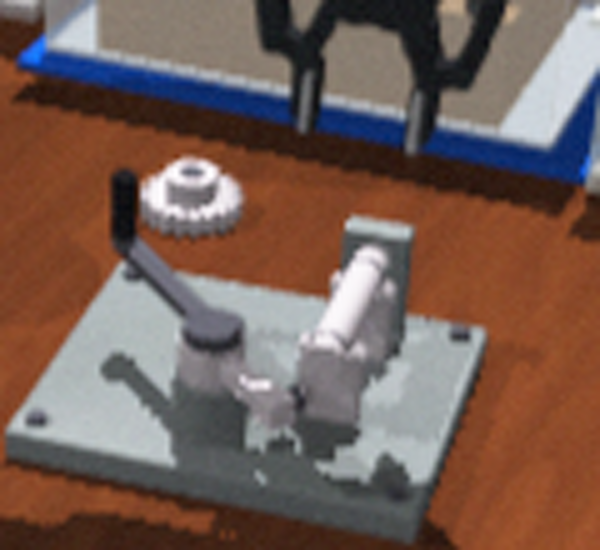

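View pics/w10.png

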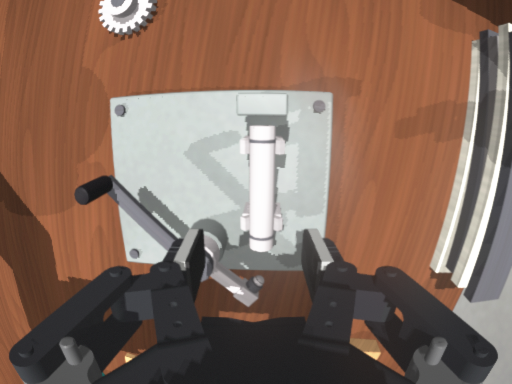

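{"method": "drive_tool", "body": {
  "deltas": [
    [[-0.01, -0.001, 0], 0.08],
    [[-0.014, -0.001, 0], 0.09],
    [[-0.014, -0.001, 0], 0.09],
    [[-0.014, -0.001, 0], 0.09],
    [[-0.014, -0.001, 0], 0.09],
    [[-0.014, -0.001, 0], 0.09],
    [[-0.014, -0.001, 0], 0.09],
    [[-0.014, -0.001, 0], 0.09],
    [[-0.014, -0.001, 0], 0.09],
    [[0, 0, 0], 0]
  ],
  "gripper": 0.5
}}

```text
time_s: 14.6
eef_pos: [0.4771, 0.1235, 0.158]
eef_rot: [-0.024, 0.288, 0.957, -0.034]
wrist_force: [0.2, -0.1, 1.1]
opening: 0.496
```

```bash
python3 st.py; python3 -c "
from h import *
print(tooly()[1].round(3))"
```

```text
14.6 [0.4771 0.1235 0.158 ] F [ 0.24 -0.06  1.06] op 0.496 y 56.6
[[-0.833  0.549 -0.065]
 [ 0.552  0.832 -0.051]
 [ 0.026 -0.079 -0.997]]
```

{"method": "drive_tool", "body": {
  "deltas": [
    [[0, 0, -0.02], 0],
    [[0, 0, -0.02], 0],
    [[0, 0, -0.015], 0],
    [[0, 0, 0], 0]
  ]
}}

```text
time_s: 15.0
eef_pos: [0.4771, 0.1234, 0.0994]
eef_rot: [-0.025, 0.293, 0.955, -0.034]
wrist_force: [-0.0, -0.4, -0.2]
opening: 0.497
```

```bash
python3 st.py;python3 - <<'E'
from h import *
s=camera('scene');crop(s,220,90,340,220,'pics/s11.png',5)
E
```

```text
15.0 [0.4771 0.1234 0.0994] F [-0.02 -0.36 -0.18] op 0.497 y 56.0
```

View pics/s11.png

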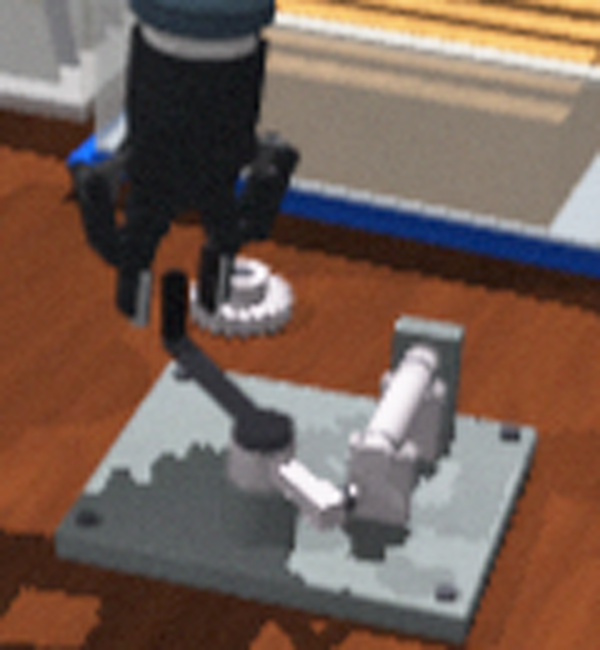

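{"method": "drive_tool", "body": {
  "deltas": [
    [[-0.004, -0.006, 0], 0.04],
    [[-0.004, -0.006, 0], 0.05],
    [[-0.004, -0.007, 0], 0.05],
    [[-0.004, -0.007, 0], 0.05],
    [[-0.002, -0.007, 0], 0.05],
    [[-0.002, -0.007, 0], 0.05]
  ]
}}

```text
time_s: 15.65
eef_pos: [0.461, 0.0858, 0.1031]
eef_rot: [-0.018, 0.15, 0.988, -0.033]
wrist_force: [2.8, 8.5, -5.6]
opening: 0.496
```

```bash
cat >> st.py <<'E'
# handle angle estimate assuming +y finger contact: post centre = TCP + 13mm along +tool y (at pad height)
r=tooly()[1];t=np.array(o['eef_pos']);e=t-.015*r[:,2]+(o['opening']*.0425-.008)*r[:,1]
d=e[:2]-p;print('handle est r',np.linalg.norm(d).round(4),'theta',round(float((np.arctan2(d[1],d[0])-np.pi-GY+np.pi)%(2*np.pi)-np.pi),3))
a=np.arctan2(d[1],d[0])+np.pi/2;f=np.array(o['wrist_force'][:2]);print('tang F',round(float(-f@[np.cos(a),np.sin(a)]),2),'tangent dir',np.round([np.cos(a),np.sin(a)],3),'rad F',round(float(f@[np.cos(a-np.pi/2),np.sin(a-np.pi/2)]),2))
E
python3 st.py
```

```text
15.65 [0.461  0.0858 0.1031] F [ 2.81  8.51 -5.62] op 0.496 y 72.7
handle est r 0.1106 theta -0.542
tang F 8.95 tangent dir [-0.378 -0.926] rad F 0.61
```

{"method": "drive_tool", "body": {
  "deltas": [
    [[-0.003, -0.007, -0.002], 0.04],
    [[-0.002, -0.007, -0.002], 0.05],
    [[-0.002, -0.007, -0.001], 0.05]
  ]
}}

```text
time_s: 15.95
eef_pos: [0.4581, 0.0691, 0.1019]
eef_rot: [-0.011, 0.081, 0.996, -0.029]
wrist_force: [1.5, 8.2, -0.6]
opening: 0.502
```

```bash
python3 st.py
```

```text
15.95 [0.4581 0.0691 0.1019] F [ 1.5   8.22 -0.56] op 0.502 y 80.8
handle est r 0.1102 theta -0.389
tang F 8.35 tangent dir [-0.233 -0.973] rad F 0.45
```

{"method": "drive_tool", "body": {
  "deltas": [
    [[-0.001, -0.005, -0.001], 0.04],
    [[-0.001, -0.005, -0.001], 0.04]
  ]
}}

```text
time_s: 16.15
eef_pos: [0.458, 0.0619, 0.1018]
eef_rot: [-0.008, 0.041, 0.999, -0.026]
wrist_force: [1.1, 8.1, -0.4]
opening: 0.499
```

```bash
python3 st.py
```

```text
16.15 [0.458  0.0619 0.1018] F [ 1.08  8.14 -0.4 ] op 0.499 y 85.4
handle est r 0.1101 theta -0.322
tang F 8.21 tangent dir [-0.167 -0.986] rad F 0.29
```

{"method": "drive_tool", "body": {
  "deltas": [
    [[-0.001, -0.005, 0], 0.04],
    [[0, -0.005, 0], 0.04]
  ]
}}

```text
time_s: 16.35
eef_pos: [0.458, 0.0547, 0.1025]
eef_rot: [-0.006, 0.001, 1.0, -0.023]
wrist_force: [0.8, 7.5, -6.5]
opening: 0.498
```

```bash
python3 st.py
```

```text
16.35 [0.458  0.0547 0.1025] F [ 0.79  7.53 -6.51] op 0.498 y 89.9
handle est r 0.1102 theta -0.255
tang F 7.57 tangent dir [-0.101 -0.995] rad F -0.02
```

{"method": "drive_tool", "body": {
  "deltas": [
    [[0, -0.004, 0], 0.03],
    [[0, -0.004, 0], 0.03]
  ]
}}

```text
time_s: 16.55
eef_pos: [0.4583, 0.0497, 0.1026]
eef_rot: [-0.005, -0.029, 0.999, -0.02]
wrist_force: [1.4, 7.8, -5.0]
opening: 0.496
```

```bash
python3 st.py
python3 - <<'E'
from h import *
s=camera('scene');crop(s,220,90,340,220,'pics/s12.png',5)
E
```

```text
16.55 [0.4583 0.0497 0.1026] F [ 1.38  7.79 -4.96] op 0.496 y 93.3
handle est r 0.1104 theta -0.208
tang F 7.86 tangent dir [-0.053 -0.999] rad F -0.96
```

View pics/s12.png

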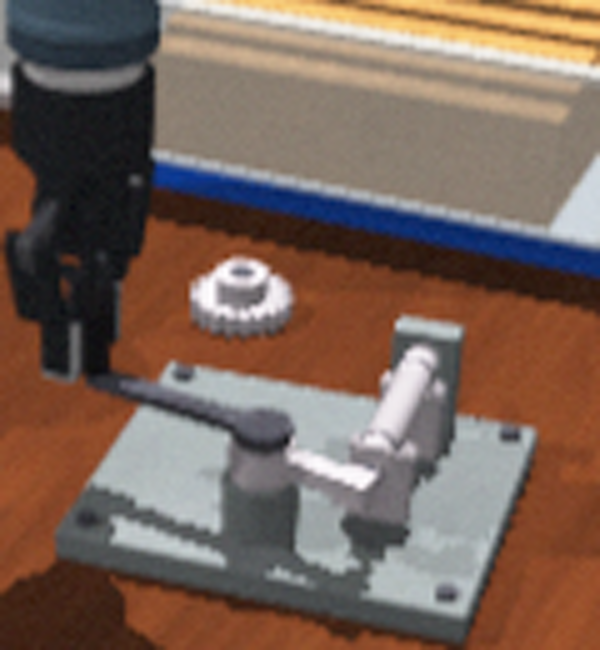

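{"method": "drive_tool", "body": {
  "deltas": [
    [[0, -0.004, 0], 0.02],
    [[0, -0.004, 0], 0.02]
  ]
}}

```text
time_s: 16.8
eef_pos: [0.4584, 0.0445, 0.1027]
eef_rot: [-0.005, -0.049, 0.999, -0.017]
wrist_force: [2.5, 8.1, -6.0]
opening: 0.499
```

```bash
python3 st.py
```

```text
16.8 [0.4584 0.0445 0.1027] F [ 2.5   8.07 -6.04] op 0.499 y 95.6
handle est r 0.1106 theta -0.161
tang F 8.09 tangent dir [-0.006 -1.   ] rad F -2.45
```

{"method": "drive_tool", "body": {
  "deltas": [
    [[0, -0.004, 0], 0.02],
    [[0, -0.004, 0], 0.02]
  ]
}}

```text
time_s: 17.0
eef_pos: [0.4586, 0.0396, 0.1029]
eef_rot: [-0.004, -0.068, 0.998, -0.013]
wrist_force: [1.3, 8.5, -4.3]
opening: 0.499
```

```bash
python3 st.py
```

```text
17.0 [0.4586 0.0396 0.1029] F [ 1.29  8.54 -4.27] op 0.499 y 97.8
handle est r 0.111 theta -0.115
tang F 8.49 tangent dir [ 0.039 -0.999] rad F -1.63
```

{"method": "drive_tool", "body": {
  "deltas": [
    [[0, -0.004, 0], 0.02],
    [[0.001, -0.004, 0], 0.01]
  ]
}}

```text
time_s: 17.2
eef_pos: [0.4591, 0.0351, 0.1028]
eef_rot: [-0.004, -0.082, 0.997, -0.01]
wrist_force: [-2.1, 9.0, -2.6]
opening: 0.498
```

```bash
python3 st.py
python3 - <<'E'
from h import *
s=camera('scene');crop(s,270,130,330,200,'pics/s13.png',8)
E
```

```text
17.2 [0.4591 0.0351 0.1028] F [-2.11  8.96 -2.55] op 0.498 y 99.4
handle est r 0.1112 theta -0.073
tang F 9.1 tangent dir [ 0.082 -0.997] rad F 1.37
```

View pics/s13.png

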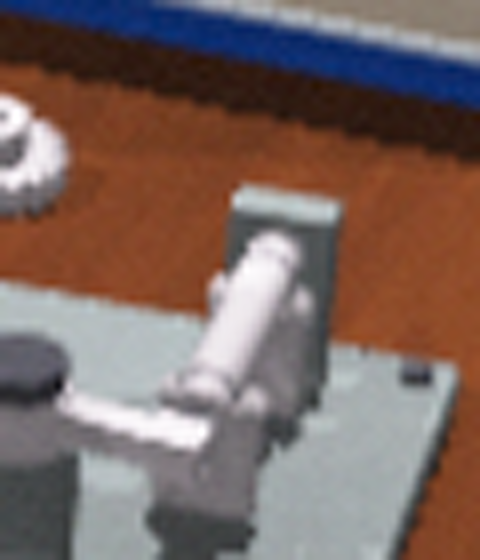

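{"method": "drive_tool", "body": {
  "deltas": [
    [[0.001, -0.004, 0], 0.01],
    [[0.001, -0.004, 0], 0.01]
  ]
}}

```text
time_s: 17.45
eef_pos: [0.4595, 0.0307, 0.1026]
eef_rot: [-0.006, -0.09, 0.996, -0.005]
wrist_force: [-1.9, 8.3, -1.2]
opening: 0.5
```

```bash
python3 st.py
```

```text
17.45 [0.4595 0.0307 0.1026] F [-1.9   8.28 -1.19] op 0.5 y 100.4
handle est r 0.1114 theta -0.032
tang F 8.45 tangent dir [ 0.122 -0.993] rad F 0.88
```

{"method": "drive_tool", "body": {
  "deltas": [
    [[0.001, -0.004, 0], 0]
  ]
}}

```text
time_s: 17.55
eef_pos: [0.4596, 0.0286, 0.1025]
eef_rot: [-0.007, -0.09, 0.996, -0.003]
wrist_force: [-2.1, 9.1, -1.2]
opening: 0.494
```

```bash
python3 st.py
```

```text
17.55 [0.4596 0.0286 0.1025] F [-2.06  9.13 -1.15] op 0.494 y 100.3
handle est r 0.1115 theta -0.011
tang F 9.33 tangent dir [ 0.143 -0.99 ] rad F 0.73
```

{"method": "drive_tool", "body": {
  "deltas": [
    [[0.001, -0.004, 0], 0]
  ]
}}

```text
time_s: 17.65
eef_pos: [0.4597, 0.0266, 0.1024]
eef_rot: [-0.008, -0.089, 0.996, -0.001]
wrist_force: [-1.2, 9.3, -1.0]
opening: 0.502
```

```bash
python3 st.py
```

```text
17.65 [0.4597 0.0266 0.1024] F [-1.18  9.32 -0.96] op 0.502 y 100.2
handle est r 0.1117 theta 0.005
tang F 9.39 tangent dir [ 0.159 -0.987] rad F -0.31
```

{"method": "drive_tool", "body": {
  "deltas": [
    [[0.001, -0.004, 0], 0]
  ]
}}

```text
time_s: 17.75
eef_pos: [0.4599, 0.0245, 0.1023]
eef_rot: [-0.009, -0.089, 0.996, 0.001]
wrist_force: [-1.5, 8.9, -2.1]
opening: 0.498
```

```bash
python3 st.py
```

```text
17.75 [0.4599 0.0245 0.1023] F [-1.51  8.91 -2.11] op 0.498 y 100.2
handle est r 0.1119 theta 0.025
tang F 9.03 tangent dir [ 0.178 -0.984] rad F -0.1
```

{"method": "drive_tool", "body": {
  "deltas": [
    [[0.001, -0.004, 0], 0]
  ]
}}

```text
time_s: 17.85
eef_pos: [0.46, 0.0225, 0.1022]
eef_rot: [-0.01, -0.088, 0.996, 0.003]
wrist_force: [-2.1, 8.4, -1.5]
opening: 0.502
```

```bash
python3 st.py;  python3 - <<'E'
from h import *
s=camera('scene');crop(s,270,130,330,200,'pics/s14.png',8)
c=camera('top');crop(c,145,145,255,260,'pics/t14.png',5)
E
```

```text
17.85 [0.46   0.0225 0.1022] F [-2.14  8.37 -1.49] op 0.502 y 100.1
handle est r 0.1121 theta 0.042
tang F 8.63 tangent dir [ 0.196 -0.981] rad F 0.47
```

View pics/s14.png

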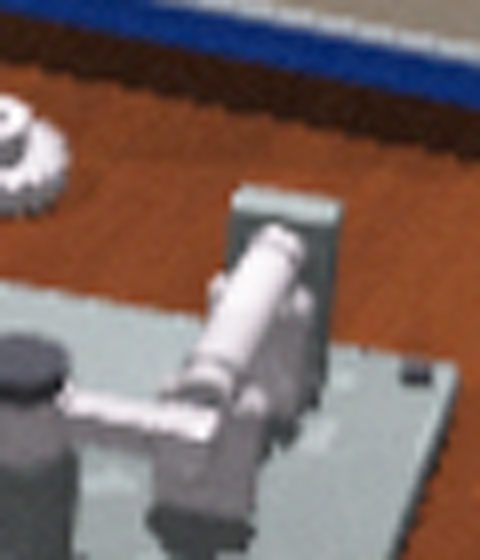

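View pics/t14.png

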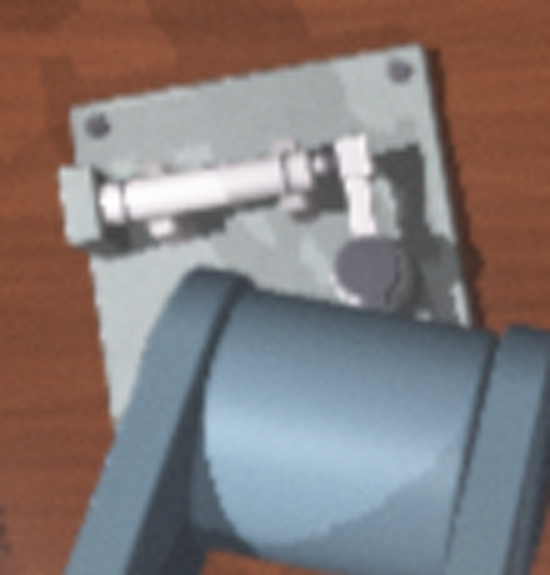

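{"method": "drive_tool", "body": {
  "deltas": [
    [[0.001, -0.004, 0], 0]
  ]
}}

```text
time_s: 18.05
eef_pos: [0.4602, 0.0203, 0.1021]
eef_rot: [-0.011, -0.087, 0.996, 0.005]
wrist_force: [-1.7, 9.9, -2.4]
opening: 0.503
```

```bash
python3 st.py
```

```text
18.05 [0.4602 0.0203 0.1021] F [-1.68  9.89 -2.36] op 0.503 y 100.0
handle est r 0.1123 theta 0.062
tang F 10.02 tangent dir [ 0.214 -0.977] rad F -0.48
```

{"method": "drive_tool", "body": {
  "deltas": [
    [[0.001, -0.004, 0], 0]
  ]
}}

```text
time_s: 18.15
eef_pos: [0.4604, 0.0186, 0.102]
eef_rot: [-0.012, -0.087, 0.996, 0.007]
wrist_force: [-1.8, 11.9, -2.9]
opening: 0.497
```

```bash
python3 st.py
```

```text
18.15 [0.4604 0.0186 0.102 ] F [-1.78 11.87 -2.88] op 0.497 y 99.9
handle est r 0.1124 theta 0.08
tang F 11.96 tangent dir [ 0.232 -0.973] rad F -1.03
```

{"method": "drive_tool", "body": {
  "deltas": [
    [[0.001, -0.004, 0], 0]
  ]
}}

```text
time_s: 18.25
eef_pos: [0.4606, 0.017, 0.1019]
eef_rot: [-0.013, -0.086, 0.996, 0.01]
wrist_force: [-0.9, 12.4, -2.2]
opening: 0.504
```

```bash
python3 st.py
```

```text
18.25 [0.4606 0.017  0.1019] F [-0.92 12.37 -2.19] op 0.504 y 99.8
handle est r 0.1125 theta 0.092
tang F 12.22 tangent dir [ 0.244 -0.97 ] rad F -2.13
```

{"method": "drive_tool", "body": {
  "deltas": [
    [[-0.002, 0.008, 0], 0],
    [[-0.001, 0.004, 0], 0],
    [[0, 0, 0], 0]
  ]
}}

```text
time_s: 18.55
eef_pos: [0.4589, 0.0296, 0.1035]
eef_rot: [-0.012, -0.085, 0.996, 0.01]
wrist_force: [-0.2, 0.1, 1.0]
opening: 0.499
```

```bash
python3 st.py;  python3 - <<'E'
from h import *
s=camera('scene');crop(s,220,130,330,220,'pics/s15.png',7)
c=camera('top');crop(c,145,145,255,220,'pics/t15.png',7)
c=camera('wrist');cv2.imwrite('pics/w15.png',c['frame'][:,:,::-1])
E
```

```text
18.55 [0.4589 0.0296 0.1035] F [-0.18  0.14  1.  ] op 0.499 y 99.7
handle est r 0.1118 theta -0.02
tang F 0.16 tangent dir [ 0.134 -0.991] rad F 0.16
```

View pics/t15.png

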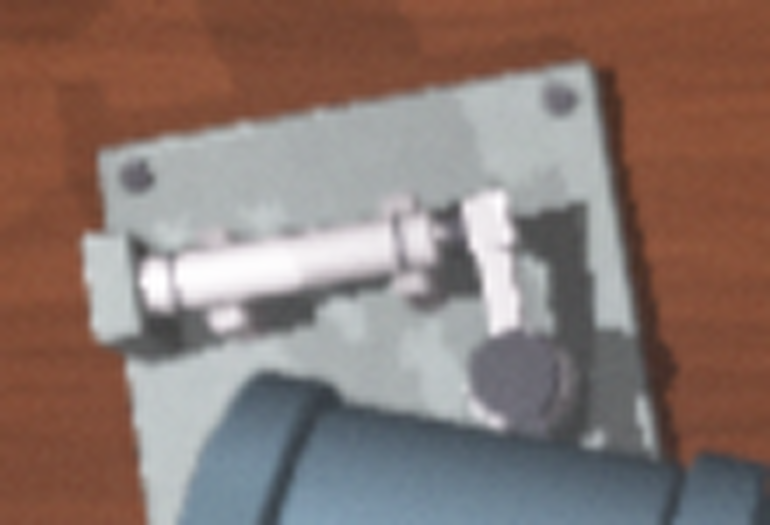

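View pics/w15.png

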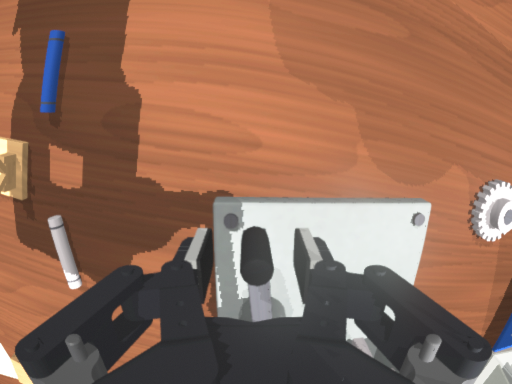

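View pics/s15.png

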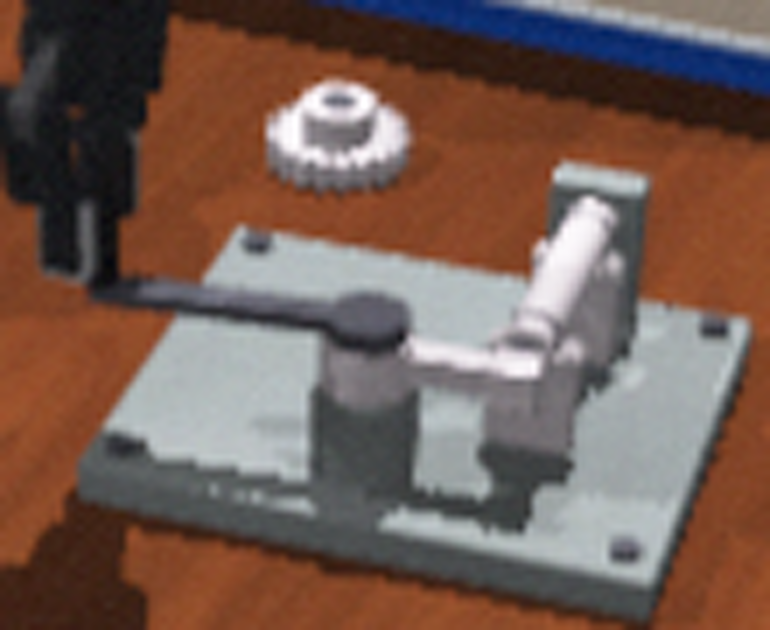

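{"method": "drive_tool", "body": {
  "deltas": [
    [[0, 0, 0.02], 0],
    [[0, 0, 0.04], 0],
    [[0, 0, 0.04], 0],
    [[0.01, 0, 0.02], 0],
    [[0.03, 0, 0], 0],
    [[0.04, 0, 0], 0],
    [[0.03, 0, 0], 0],
    [[0, 0, 0], 0]
  ]
}}

```text
time_s: 19.5
eef_pos: [0.5722, 0.0269, 0.2305]
eef_rot: [-0.01, -0.083, 0.996, 0.008]
wrist_force: [0.0, 0.1, 0.0]
opening: 0.505
```

```bash
python3 st.py;  python3 - <<'E'
from h import *
c=camera('wrist');cv2.imwrite('pics/w16.png',c['frame'][:,:,::-1])
E
```

```text
19.5 [0.5722 0.0269 0.2305] F [0.04 0.09 0.03] op 0.505 y 99.5
handle est r 0.0177 theta 1.555
tang F -0.05 tangent dir [0.99  0.138] rad F -0.08
```

View pics/w16.png

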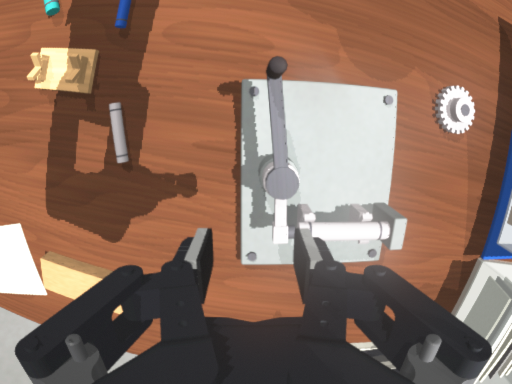

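{"method": "drive_tool", "body": {
  "deltas": [
    [[0.02, 0.01, 0], 0],
    [[0.03, 0.02, 0], 0],
    [[0.03, 0.02, -0.01], 0],
    [[0.02, 0.01, -0.02], 0],
    [[0, 0, -0.02], 0],
    [[0, 0, 0], 0]
  ]
}}

```text
time_s: 20.15
eef_pos: [0.6687, 0.0879, 0.1791]
eef_rot: [-0.013, -0.081, 0.997, 0.008]
wrist_force: [-0.5, -0.4, -1.5]
opening: 0.502
```

```bash
python3 st.py;  python3 - <<'E'
from h import *
c=camera('wrist');cv2.imwrite('pics/w17.png',c['frame'][:,:,::-1])
E
```

```text
20.15 [0.6687 0.0879 0.1791] F [-0.48 -0.44 -1.48] op 0.502 y 99.3
handle est r 0.1082 theta -2.884
tang F 0.21 tangent dir [-0.401  0.916] rad F -0.62
```

View pics/w17.png

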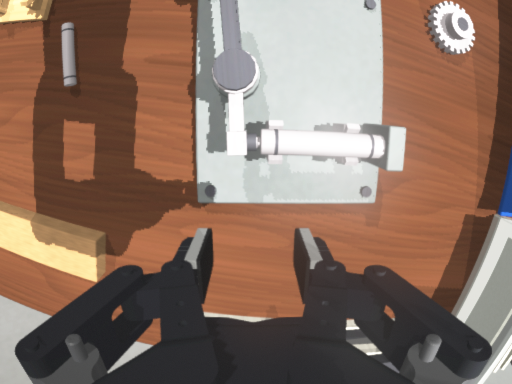

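Run:
```python
from h import *
c=camera('wrist');crop(c,215,110,415,185,'pics/w18.png',4);crop(c,222,120,292,170,'pics/w19.png',11)
```

```text
(no output)
```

View pics/w18.png

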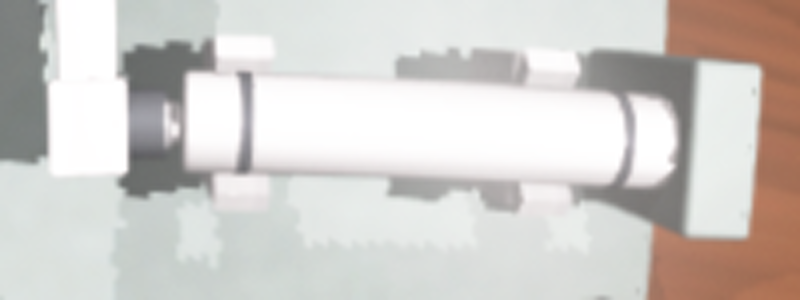

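View pics/w19.png

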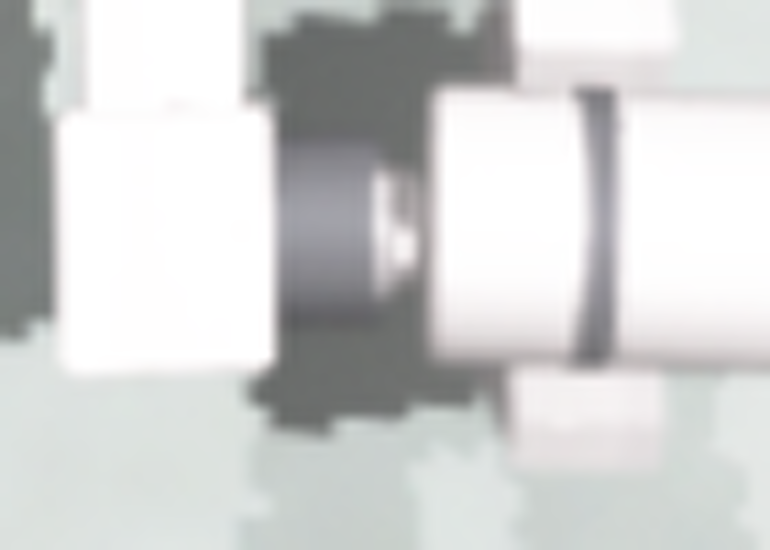

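Run:
```python
from h import *
c=camera('wrist')
def w2g(p):
    d=p[:2]-G;cc,s=np.cos(GY),np.sin(GY);return (np.array([cc*d[0]+s*d[1],-s*d[0]+cc*d[1]])*1e3).round(1)
def q(u,v):return 215+u/4-.4,110+v/4-.4
for n,u,v,z in(('shaft +y end',678,135,.072),('tail edge top',690,180,.086),('tail edge',693,62,.086),('shaft -y end',185,120,.072),('shaft -y end top',186,120,.081),('sleeve mouth',163,122,.07),('blk face',128,122,.07),('ring1',246,122,.081),('ring2',628,138,.081)):
    print(n,w2g(wplane(c,*q(u,v),z)))
```

```text
shaft +y end [49.5 79.3]
tail edge top [58.1 76.3]
tail edge [32.1 75. ]
shaft -y end [ 49.9 -34.7]
shaft -y end top [ 49.1 -34.9]
sleeve mouth [ 50.5 -39.4]
blk face [ 50.6 -46.9]
ring1 [ 49.3 -22.5]
ring2 [50.  62.4]
```

Run:
```python
from h import *
s=camera('scene');crop(s,220,120,330,220,'pics/s20.png',7)
c=camera('top');crop(c,145,145,255,260,'pics/t20.png',5)
```

```text
(no output)
```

View pics/s20.png

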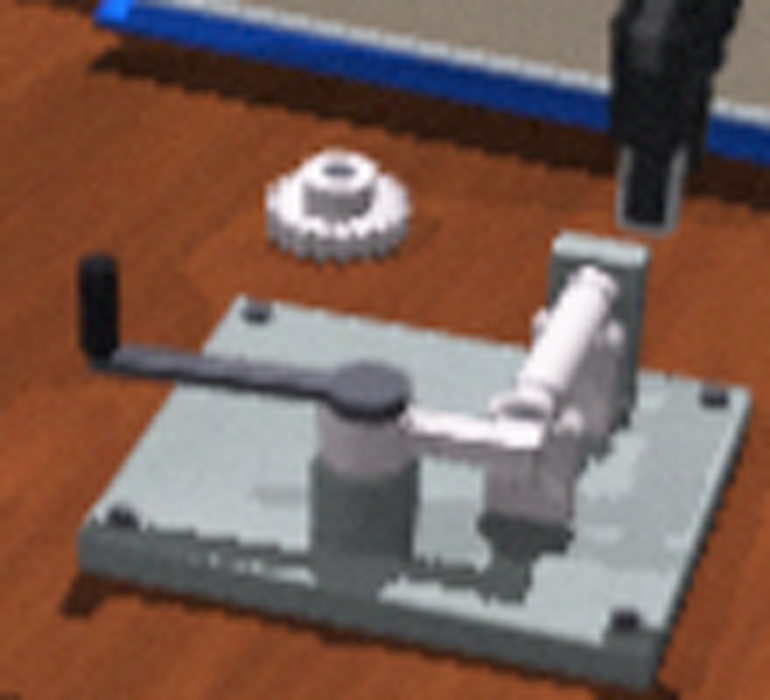

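View pics/t20.png

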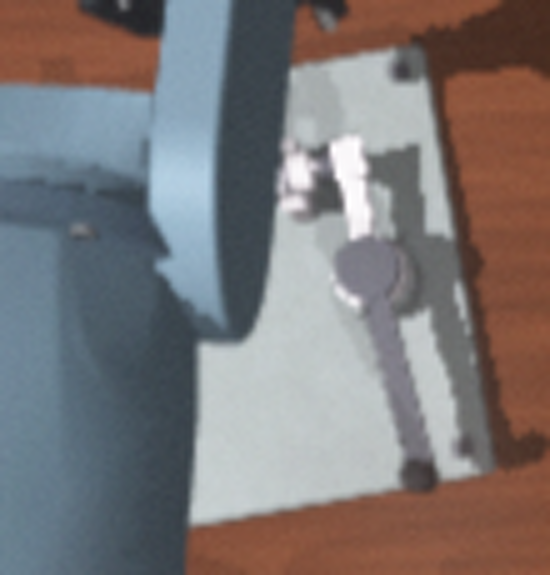

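Run:
```python
from h import *
c=camera('top');s=camera('scene');p=g2w(-10,-57)[:2]
for w in(plane(c,145+417/5-.4,145+470/5-.4,.13),plane(s,220+98/7-.4,120+260/7-.4,.13)):
    d=w[:2]-p;print('handle',np.linalg.norm(d).round(4),((np.arctan2(d[1],d[0])-GY+2*np.pi)%(2*np.pi)-np.pi).round(3))
for u,v in((348,152),(357,212)):
    d=plane(c,145+u/5-.4,145+v/5-.4,.068)[:2]-p;print('arm',np.linalg.norm(d).round(3),(np.arctan2(d[1],d[0])-GY).round(3))
```

```text
handle 0.1068 0.104
handle 0.109 0.085
arm 0.066 0.046
arm 0.033 0.105
```

```bash
python3 -c "
from bench import hand_in
print(hand_in())"
```

```text
the job is handed in; nothing more can be done
None
```

I handed the job in at about 20 s, with the gauge left set at roughly 8 N and the gripper clear of everything. No verdict was reported.

**What I did:** I pushed the lever back to its open stop, where the push force jumped to about 35 N. I then laid the steel shaft from the wooden rest in the cradle, about 8 mm short of the tail stop, and let go. Finally I closed the lever in one direction only, with no overshoot.

**Force:** Free running took about 8.0 N at the handle, and the last readings while closing were 10.0, 12.0 and 12.2 N. That puts roughly 7 to 9 N on the shaft.

**Last checks after backing off and lifting clear:**
- **Shaft position:** its near end measured y −34.8 mm on the gauge against −35 mm when fully home, and its rings were centred at y +20 mm, as they should be.
- **Lever play:** the handle measured 0.085 to 0.104 rad against 0.092 rad where I let go. It had not slipped back, so the play is still taken up on the closing side.
- **Bystanders:** nothing I did came near the gear, carton or wrench. I did not measure their positions again at the end.

**Unconfirmed or disagreeing:**
- The anvil's black line was too small to make out in the pictures, so the setting rests on the force readings and the distance pushed.
- One picture put the shaft's far end at y +79 mm, past the +75 mm stop face; I put this down to misjudging that edge, since the near end and rings agree.
- The arm angle read from the top picture was rough (0.05 to 0.10 rad, against about 0.02 rad from the handle with the play taken up), so I did not rely on it.

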